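Seal-test a reagent pack and stow the stock

ROBOT

A 6-joint arm with a two-finger parallel gripper is mounted at the origin on the work surface. World frame = base frame: x ahead of the robot, y to its left, z up, the work surface at z = 0. Lengths are in m, angles in rad, forces in N, time in s.
With the tool pointing down it reaches from about 0.425 to 0.95 m from the base axis. Payload 3.5 kg.
Tool frame: the origin (TCP) lies on the centre line of the jaws, within the pads' length; the fingertips stand 11 mm ahead of it and the grasp point (between the pads) lies 8 mm behind it; y points along the fingers, x is the direction in which the jaws open and shut, and the axes are right-handed (so a half turn about y gives the same grasp; the last joint's range is limited). The gripper opens to 85 mm and grips with 20 to 120 N. Pads are 22 mm wide; open, the fingers measure 114 mm over their backs; the gripper's body (76 mm by 85 mm) begins 54 mm behind the grasp point. The pads swing forward as they close: fully open they stand 13 mm farther back than shut.
Start: joints at [0.96, 0.286, 1.577, -0, 1.279, -0.15], TCP at [0.3, 0.605, 0.242] pointing down, gripper open.
Joint ranges: [-2.77, 2.77], [-0.9, 2.22], [0.21, 2.48], [-1.53, 4.67], [0.24, 2.81], [-2.84, 2.84]. Speed limits (rad/s): [2.79, 2.79, 3.14, 3.14, 3.14, 3.14].

INTERFACE

Orientations are given as a unit quaternion [x, y, z, w].
In Python, from plant import get_state, read_camera, sign_off gives the robot as it stands.
- The arm moves only by the shell command python3 -m inch 'ROWS' [FORCE]. ROWS is JSON, a list of rows, each an object of numbers: "ax", "ay", "az": the turn, a rotation vector about the tool's x, y, z in rad; "x", "y", "z": the shift along the tool's x, y, z in mm; "hand": the closure, from -1 (fully open) to 1 (shut). In form: [{"ax": .., "ay": .., "az": .., "x": .., "y": .., "z": .., "hand": ..}, ...]. A call has 1 to 5 rows; each row shifts and turns the commanded pose from where the row before left it, along the tool's axes as they then stand; what a row does not reach is not made up. A row lasts 1/12 s, in which the tool goes at most 41.7 mm and 7.16 degrees, less where a joint would pass 70% of its speed; a pose out of reach is approached as far as the arm can. A call with a gripper value outside its range is refused whole. The fingers move at their own pace and stop on an object; FORCE is the grip in N (left out, the last holds). Time passes only in rows, so rows that do not move let the fingers close. It gives the time, the measured TCP pose, the force and the opening at its end, in the units of the state.
- get_state(): the state, without advancing time (a new reading comes with each control period).
- read_camera(name): name is "scene" or "top" or "wrist"; returns a dict with "img" (400x640x3 uint8, red, green, blue), "fov_y" (degrees; the focal length in pixels is half the picture's height over the tangent of half this angle, whatever the lens; pixels are square), "cx", "cy" (the principal point, pixels), "T" (4x4, takes a point from camera to world coordinates); the wrist camera has in their place "T_tool_cam" (4x4, takes a point from camera to tool coordinates, whose origin is the TCP and whose axes are the tool frame's). Camera axes: x right, y down, z forward; pixel columns grow to the right and rows downward; lengths in m; the calibration is good to about 2 mm. The wrist camera is an equidistant fisheye: a pixel r from the principal point sees the ray r / f radians off the axis. A picture is of the moment at which its call begins: read the wrist's pose just before it. There is no depth.
- sign_off(): hands the job in, once; it reports no verdict.
The state is a dict: "time": time; "qpos": joint angles; "dq": joint speeds; "joint_efforts": joint torques, N m; "eef_pos": TCP position; "tcp_rot": TCP orientation; "contact_force": force on the tool from outside, world axes, zero at the start; "wrist_torque": the same for the moment, N m; "opening": opening from 0.0 (shut) to 1.0 (fully open).
Only numpy, scipy, OpenCV 4.12 (cv2) and the standard library are available. Lean on these libraries where they do the work, as an engineer would, in place of code of your own. Each camera call takes 0.05 s, during which the arm holds its last target. There are 200 camera calls.

TASK

Lay the orange-banded reagent pack in the check nest with its banded end towards the clamp, swing the clamp shut on it, then take the test pen and slowly trace the pack's dark seam from the blue dot round both corners to the far end, nib lightly sprung in but never pushed fully home. Then stand the pen back in its stand, swing the clamp fully open again, lay the tested pack and every green-banded pack flat in one layer in the drawer, and shut the drawer fully. Leave the other things on the counter where they are.

Things in the scene. Friction and masses are not known exactly. Their poses are not given: they have to be found in the camera images.
- pack_new: white reagent pack with a bright orange band round its +x end: a block 90 x 40 x 26 mm (its own x, y, z), about 140 g, lying flat; origin at the centre of its underside, z up. The one still to be tested. A dark U-shaped seam line, 3 mm wide, runs on its flat top round the white end (its -x half); the clamp presses on the banded end
- seam_1 (a point): point 1 of 6 on the seam of the orange pack, on its top face: the blue dot where the seam starts (at 0, 13, 26 mm in the pack's frame); the seam is straight from each point to the next
- seam_2 (a point): point 2 of 6 on the seam of the orange pack, on its top face: the middle of the first side (at -19, 13, 26 mm in the pack's frame)
- seam_3 (a point): point 3 of 6 on the seam of the orange pack, on its top face: the first corner (at -38, 13, 26 mm in the pack's frame)
- seam_4 (a point): point 4 of 6 on the seam of the orange pack, on its top face: the second corner (at -38, -13, 26 mm in the pack's frame)
- seam_5 (a point): point 5 of 6 on the seam of the orange pack, on its top face: the middle of the second side (at -19, -13, 26 mm in the pack's frame)
- seam_6 (a point): point 6 of 6 on the seam of the orange pack, on its top face: the far end of the seam (at 0, -13, 26 mm in the pack's frame)
- pack_a: white reagent pack with a green band round its +x end: a block 90 x 40 x 26 mm (its own x, y, z), about 140 g, lying flat; origin at the centre of its underside, z up. Already passed, ready to store; may be absent
- pack_b: white reagent pack with a green band round its +x end: a block 90 x 40 x 26 mm (its own x, y, z), about 140 g, lying flat; origin at the centre of its underside, z up. Already passed, ready to store; may be absent
- pack_c: white reagent pack with a green band round its +x end: a block 90 x 40 x 26 mm (its own x, y, z), about 140 g, lying flat; origin at the centre of its underside, z up. Already passed, ready to store; may be absent
- nest: fixed check nest, aluminium base 8 mm thick, blue guides up to 22 mm above the counter with 3 mm clearance round a pack; long sides open for fingers over the middle 56 mm. Origin on the counter under its centre, +x towards the clamp. Seated pack: its origin 8 mm above the nest's, x along the nest's x (banded end to the clamp). Clamp hinge axis: along y, at x = 75, z = 52 mm
- clamp (a joint): toggle clamp on the nest's +x end, hinge angle in rad: about 0 = shut, pressing on the pack's banded end (it falls to -0.08 with nothing beneath); 1.65 = fully open, arm upright. A heavy knob carries it over centre: above about 0.75 it swings open by its weight, below that shut, and stays there; at the knob it resists with under 5 N
- clamp_knob (a point): centre of the clamp's red knob, a lying cylinder, diameter 26, length 30 mm along the nest's y, pinched end to end from above; swings 55 mm from the hinge axis. In the nest's frame, shut: x 35, z 90 mm; top of the swing: x 75, z 107; open: x 117, z 88 mm. The arm carries it on a thin stem from beneath
- pen: seal test pen standing in its stand, nib down, 60 g: a black square grip 14 x 14 mm from 5 to 55 mm above the origin, a yellow cap to 75 mm, below the origin a white barrel of diameter 14 mm down to -62 mm, then the nib. Origin at the centre of the underside of its yellow collar (diameter 32 mm, 5 mm thick), z along the pen towards the cap
- nib (a joint): how far the pen's spring nib is pushed in, m: 0 = out, 0.010 = fully in; 0.5 N to start it and 250 N/m after that (0.005 takes 1.75 N)
- pen_tip (a point): the very tip of the pen's nib (a 6 mm ball end), 75 mm below the pen's origin when the nib is out
- stand: pen stand fixed to the counter: black foot 64 x 64 x 10 mm and a grey square tube, opening 22 x 22 mm, rim 85 mm above the counter, on which the pen's collar rests. Origin on the counter under the tube's centre, z up; with the pen in place the pen's origin is 85 mm above it
- store_drawer0 (a joint): drawer opening in m: 0 = shut, grows as it is pulled towards the robot (0.15 at most); about 1 N of friction
- store_drawer0_handle (a point): middle of the drawer's bar handle, 120 mm long and 11 mm thick along the unit's y, 35 mm in front of the drawer's front panel (15 mm thick, top edge about 74 mm above the counter) and 47 mm above the counter
- drawer_front (a point): point on the drawer's inner floor, midway along the inside of its front wall, 22 mm above the counter; moves with the drawer, which shuts along this frame's +x. From here the floor runs 175 mm along +x and 144 mm to each side (y); walls 41 mm above the floor. The fixed white unit round it, 330 mm wide, 85 mm high, covers the part not pulled out, so packs must lie flat in one layer
- tip_box: blue box of tips 120 x 85 x 50 mm; not part of the job (origin under its centre, as for the next three)
- cup_sample: sample cup with yellow lid, 44 mm wide, 45 mm high; not part of the job
- dish: blue dish 44 mm wide, 16 mm high; not part of the job
- timer: white timer 50 x 60 x 22 mm; not part of the job
Mind the look-alikes: they are no part of the job. What is shaped like the pack_new but red is not meant.

How it is judged:
By the outcome, as a careful person would: the job done as asked, in the order asked, and still so for the second after the job is handed in, with the robot touching nothing.
Of pack_a, pack_b, pack_c only 1 to 3 are there at a start; the rules pass over those that are not, and their reading is None.
At some moment in a run one of pack_a, pack_b, pack_c may be knocked a few centimetres aside while the robot is not near it.
It also fails if it takes over 210 s, if anything falls off the work surface, if the arm or the gripper's body presses on something with over 40 N, if the wrist force passes 120 N, or if a joint passes its speed limit or range.

## Working session

There is one attempt and no reset: what is moved stays moved. The work goes in short steps, Python scripts to look and compute and a shell command to move; the robot and the scene stay as the last step left them, time stands still between calls to the robot, and variables do not carry over. Pictures are saved under pics/ and viewed, about 12 in all and at most 16, crops included, and the job is handed in when it is done.

```bash
ls; mkdir -p pics
cat > h.py <<'E'
import numpy as np, cv2
from plant import get_state, read_camera
from scipy.spatial.transform import Rotation as R
def proj_ray(c,u,v):
    f=c["img"].shape[0]/2/np.tan(np.radians(c["fov_y"])/2)
    return f,np.array([(u-c["cx"])/f,(v-c["cy"])/f,1.])
def pix2w(c,u,v,z):
    f,d=proj_ray(c,u,v); T=np.array(c["T"]); d=T[:3,:3]@d; o=T[:3,3]
    return o+d*(z-o[2])/d[2]
def w2pix(c,p):
    T=np.array(c["T"]); q=T[:3,:3].T@(np.array(p)-T[:3,3]); f,_=proj_ray(c,0,0)
    return c["cx"]+f*q[0]/q[2],c["cy"]+f*q[1]/q[2]
def wT(c,s):
    T=np.eye(4);T[:3,:3]=R.from_quat(s["tcp_rot"]).as_matrix();T[:3,3]=s["eef_pos"];return T@np.array(c["T_tool_cam"])
def wpix2w(c,T,u,v,z):
    f,_=proj_ray(c,0,0);a=np.array([u-c["cx"],v-c["cy"]]);r=np.hypot(*a)+1e-9;t=r/f
    d=T[:3,:3]@np.array([*(a/r*np.sin(t)),np.cos(t)]);o=T[:3,3];return o+d*(z-o[2])/d[2]
def ww2pix(c,T,p):
    q=T[:3,:3].T@(np.array(p)-T[:3,3]);f,_=proj_ray(c,0,0);rr=np.hypot(q[0],q[1])+1e-12;t=np.arctan2(rr,q[2])
    return c["cx"]+f*t*q[0]/rr,c["cy"]+f*t*q[1]/rr
def save(n,img,box=None,k=1):
    if box: img=img[box[1]:box[3],box[0]:box[2]]
    cv2.imwrite("pics/"+n,cv2.resize(img[:,:,::-1],None,fx=k,fy=k,interpolation=cv2.INTER_CUBIC))
E
python3 - <<'E'
from h import *
import pickle
s=get_state();print(s)
for n in("scene","top"):
    c=read_camera(n);save(n+"0.png",c["img"]);pickle.dump(c,open(n+".pkl","wb"));print(n,c["fov_y"],c["cx"],c["cy"],np.round(c["T"],3).tolist())
c=read_camera("wrist");print(c["fov_y"],c["T_tool_cam"])
E
```

```text
pics
{'time': 0.0, 'qpos': array([ 9.60012933e-01,  2.87225375e-01,  1.57820869e+00, -1.42814628e-05,
        1.27861959e+00, -1.50000377e-01]), 'dq': array([-2.68461129e-03, -5.36569520e-05, -1.73456732e-03,  3.03407667e-04,
        4.28822758e-04, -1.70002899e-03]), 'joint_efforts': array([ 4.08793289e-05, -4.05987310e+01, -2.92623836e+01, -1.40249076e-04,
        5.89400719e-03, -5.65106618e-06]), 'eef_pos': array([0.2997383 , 0.60407389, 0.2408902 ]), 'tcp_rot': array([ 0.60131394,  0.37181234, -0.37340794, -0.60061938]), 'contact_force': array([ 0.14855668, -1.30339036, -0.35081902]), 'wrist_torque': array([-0.02102295,  0.05622208,  0.09479356]), 'opening': 1.0036993703525747}
scene 47.66384417557943 316.93402276703506 194.33608210982646 [[0.792, 0.308, -0.527, 1.191], [0.61, -0.416, 0.674, -1.01], [-0.012, -0.856, -0.517, 0.777], [0.0, 0.0, 0.0, 1.0]]
top 55.17168977677079 322.5525337062466 198.7961181488213 [[0.011, -0.997, 0.075, 0.423], [-1.0, -0.009, 0.027, -0.111], [-0.026, -0.075, -0.997, 0.955], [0.0, 0.0, 0.0, 1.0]]
65.70646984690485 [[ 9.99998922e-01  1.46413405e-03 -1.13004416e-04 -1.41488616e-03]
 [ 5.24009213e-04 -2.83890412e-01  9.58856590e-01 -1.31291319e-01]
 [ 1.37181371e-03 -9.58855615e-01 -2.83890873e-01  7.27910935e-02]
 [ 0.00000000e+00  0.00000000e+00  0.00000000e+00  1.00000000e+00]]
```

View pics/scene0.png

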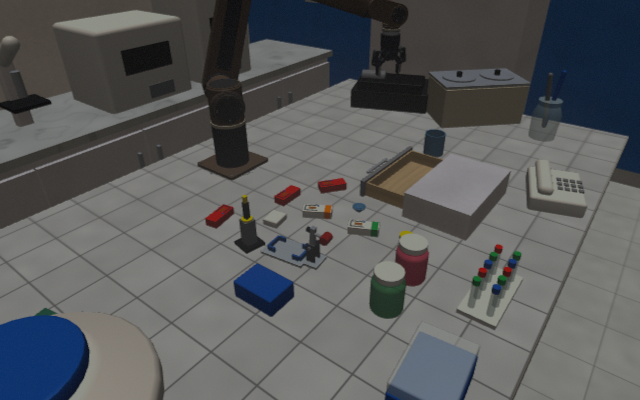

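View pics/top0.png

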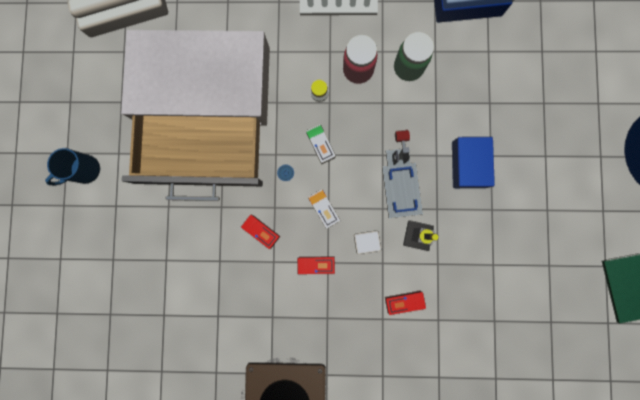

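Run:
```python
from h import *
import pickle
c=pickle.load(open("top.pkl","rb"))
save("t1.png",c["img"],(235,80,445,260),3.8)
for n,u,v,z in [("base",285,400,0),("handle",193,198,.047),("nest",403,190,.008),("knob",403,136,.088),("stand",419,236,.01),("penTop",428,237,.16),("green",320,145,.026),("orange",324,209,.026),("drawerFL",131,181,.074),("drawerFR",258,181,.074),("unitL",122,114,.085),("unitR",263,114,.085)]:
    print(n,np.round(pix2w(c,u,v,z),3))
```

```text
base [0.008 0.    0.   ]
handle [0.491 0.225 0.047]
nest [ 0.518 -0.284  0.008]
knob [ 0.634 -0.27   0.088]
stand [ 0.405 -0.322  0.01 ]
penTop [ 0.406 -0.307  0.16 ]
green [ 0.626 -0.078  0.026]
orange [ 0.468 -0.089  0.026]
drawerFL [0.527 0.363 0.074]
drawerFR [0.53  0.064 0.074]
unitL [0.684 0.387 0.085]
unitR [0.685 0.054 0.085]
```

View pics/t1.png

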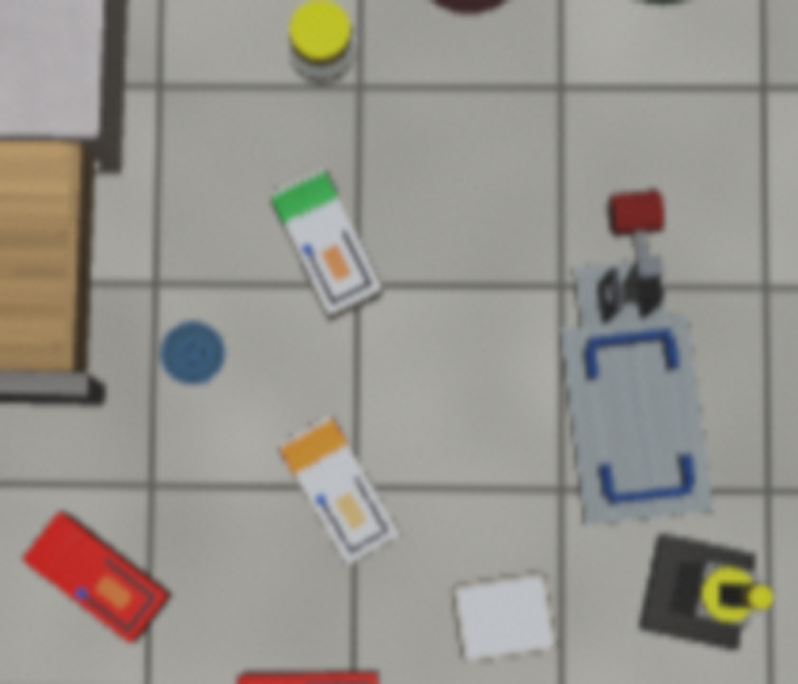

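```bash
cat >> h.py <<'E'
def plan(p,xdir_deg):
    "from measured pose to TCP p with tool x at heading xdir (mod 180), tool down; prints rows in tool axes"
    s=get_state();M=R.from_quat(s["tcp_rot"]).as_matrix()
    h=np.degrees(np.arctan2(M[1,0],M[0,0]));d=(xdir_deg-h+90)%180-90
    # down-pointing tool: heading +d about world z = -d about tool y
    hh=np.radians(h); tx=np.array([np.cos(hh),np.sin(hh),0]);ty=np.array([0,0,-1.]);tz=np.cross(tx,ty)
    e=(np.array(p)-s["eef_pos"])*1000
    a=np.radians(h+d);nx=np.array([np.cos(a),np.sin(a),0]);nz=np.cross(nx,ty)
    print("t",round(s["time"],1),"head",round(h,1),"q6",round(s["qpos"][5],2),"tilt",np.round(M[:,1],3),"pos",np.round(s["eef_pos"],4),"open",round(s["opening"],3),"F",np.round(s["contact_force"],1))
    print("  turn ay total",round(-np.radians(d),3),"| shift in current axes",np.round([e@tx,e@ty,e@tz],1),"| in turned axes",np.round([e@nx,e@ty,e@nz],1))
E
python3 - <<'E'
from h import *
import pickle
c=pickle.load(open("top.pkl","rb"))
def q(pts,z,n):
    P=np.array([pix2w(c,235+u/3.8,80+v/3.8,z) for u,v in pts]);ctr=P.mean(0)
    d=(P[0]+P[1]-P[2]-P[3])/2;w=(P[0]+P[3]-P[1]-P[2])/2
    print(n,np.round(ctr,4),"heading",np.degrees(np.arctan2(d[1],d[0])).round(1),"len",np.linalg.norm(d[:2]).round(4),np.linalg.norm(w[:2]).round(4))
# order: +x left? band end two, then other end two
q([(280,452),(333,415),(397,533),(348,563)],.026,"orange")
q([(271,195),(327,170),(382,288),(330,320)],.026,"green")
q([(585,343),(672,330),(692,490),(607,500)],.022,"nest")
q([(660,535),(755,555),(740,650),(640,630)],.010,"stand")
q([(609,200),(660,190),(665,228),(612,235)],.095,"knob")
print(pix2w(c,235+760/3.8,80+597/3.8,.16), pix2w(c,235+730/3.8,80+595/3.8,.088))
plan([.47,-.09,.15],27)
E
```

```text
orange [ 0.4681 -0.0901  0.026 ] heading 30.5 len 0.0845 0.039
green [ 0.6284 -0.0807  0.026 ] heading 25.4 len 0.0881 0.0396
nest [ 0.5183 -0.2815  0.022 ] heading 7.2 len 0.1028 0.0554
stand [ 0.4056 -0.3214  0.01  ] heading -10.8 len 0.062 0.0633
knob [ 0.6321 -0.2673  0.095 ] heading 5.9 len 0.0222 0.0314
[ 0.40624345 -0.32078402  0.16      ] [ 0.40569188 -0.32228538  0.088     ]
t 0.1 head 63.6 q6 -0.15 tilt [-0.001 -0.002 -1.   ] pos [0.2999 0.6042 0.2412] open 0.997 F [-0.4 -0.2  0.4]
  turn ay total 0.639 | shift in current axes [-546.1   91.2 -461.1] | in turned axes [-163.6   91.2 -695.8]
```

```bash
R5='[{"ay":0.12},{"ay":0.12},{"ay":0.12},{"ay":0.12},{"ay":0.12}]' ; unset R5
python3 -m inch '[{"ay":0.12},{"ay":0.12},{"ay":0.12},{"ay":0.12},{"ay":0.12}]'
python3 -m inch '[{"ay":0.12},{"ay":0.12},{"ay":0.12},{"ay":0.12},{"ay":0.12}]'
python3 -m inch '[{"ay":0.12},{"ay":0.12},{"ay":0.12},{"ay":0.12},{"ay":0.12}]'
python3 -m inch '[{"ay":0.12},{"ay":0.12},{"ay":0.11},{"x":38,"z":-11},{"x":38,"z":-11}]'
python3 -m inch '[{"x":38,"z":-11},{"x":38,"z":-11},{"x":38,"z":-11},{"x":38,"z":-11},{"x":38,"z":-11}]'
python3 -m inch '[{"x":38,"z":-12},{"x":38,"z":-12},{"x":38,"z":-12},{"x":38,"z":-12},{"x":38,"z":-12}]'
python3 -m inch '[{"x":38,"z":-12},{"x":38,"z":-12},{"x":38,"z":-12},{"x":38,"z":-12},{"x":38,"z":-12}]'
python3 -m inch '[{"x":38,"z":-12},{},{}]'
python3 - <<'E'
from h import *
plan([.4681,-.0901,.12],-59.5)
s=get_state();c=read_camera("wrist");T=wT(c,s)
save("w1.png",c["img"])
for p in ([.4681,-.0901,.026],[.6284,-.0807,.026],[.5183,-.2815,.008]): print(np.round(ww2pix(c,T,p)))
import pickle;pickle.dump((c,T),open("w1.pkl","wb"))
E
```

```text
t 0.1 head 63.6 q6 -0.15 tilt [-0.001 -0.002 -1.   ] pos [0.2999 0.6042 0.2412] open 0.997 F [-0.4 -0.2  0.4]
  turn ay total -0.993 | shift in current axes [-547.1  121.2 -459.4] | in turned axes [-683.6  121.2  207.4]
[ 84. 383.]
[131. 426.]
[ 69. 397.]validation failed for argument at $[0]...
validation failed for argument at $[0]...
validation failed for argument at $[0]...
validation failed for argument at $[0]...
validation failed for argument at $[0]...
validation failed for argument at $[0]...
validation failed for argument at $[0]...
validation failed for argument at $[0]...
```

View pics/w1.png

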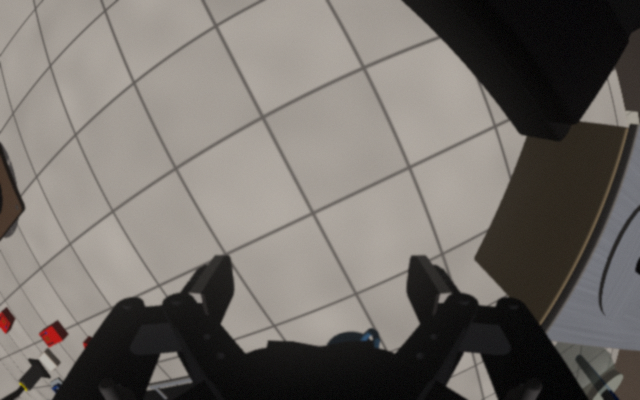

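```bash
python3 -m inch '[{"ax":0,"ay":0.12,"az":0,"x":0,"y":0,"z":0,"hand":-1},{"ax":0,"ay":0.12,"az":0,"x":0,"y":0,"z":0,"hand":-1},{"ax":0,"ay":0.12,"az":0,"x":0,"y":0,"z":0,"hand":-1},{"ax":0,"ay":0.12,"az":0,"x":0,"y":0,"z":0,"hand":-1},{"ax":0,"ay":0.12,"az":0,"x":0,"y":0,"z":0,"hand":-1}]'
python3 - <<'E'
from h import *
plan([.4681,-.0901,.12],-59.5)
E
```

```text
time: 0.62
eef_pos: [0.3, 0.6045, 0.2419]
tcp_rot: [0.685, 0.176, -0.177, -0.685]
contact_force: [0.2, -0.1, -0.5]
opening: 0.999
t 0.6 head 28.9 q6 0.46 tilt [-0.    -0.001 -1.   ] pos [0.3    0.6045 0.2419] open 0.999 F [ 0.2 -0.1 -0.5]
  turn ay total 1.543 | shift in current axes [-188.3  121.9 -689.4] | in turned axes [ 683.8  121.9 -207.7]
```

```bash
python3 -m inch '[{"ax":0,"ay":0.12,"az":0,"x":0,"y":0,"z":0,"hand":-1},{"ax":0,"ay":0.12,"az":0,"x":0,"y":0,"z":0,"hand":-1},{"ax":0,"ay":0.12,"az":0,"x":0,"y":0,"z":0,"hand":-1},{"ax":0,"ay":0.12,"az":0,"x":0,"y":0,"z":0,"hand":-1},{"ax":0,"ay":0.12,"az":0,"x":0,"y":0,"z":0,"hand":-1}]' >/dev/null
python3 -m inch '[{"ax":0,"ay":0.12,"az":0,"x":0,"y":0,"z":0,"hand":-1},{"ax":0,"ay":0.12,"az":0,"x":0,"y":0,"z":0,"hand":-1},{"ax":0,"ay":0.12,"az":0,"x":0,"y":0,"z":0,"hand":-1},{"ax":0,"ay":0.12,"az":0,"x":0,"y":0,"z":0,"hand":-1},{"ax":0,"ay":0.12,"az":0,"x":0,"y":0,"z":0,"hand":-1}]' >/dev/null
python3 -m inch '[{"ax":0,"ay":0.12,"az":0,"x":0,"y":0,"z":0,"hand":-1},{"ax":0,"ay":0.12,"az":0,"x":0,"y":0,"z":0,"hand":-1},{"ax":0,"ay":0.1,"az":0,"x":0,"y":0,"z":0,"hand":-1},{"ax":0,"ay":0,"az":0,"x":38,"y":0,"z":-11,"hand":-1},{"ax":0,"ay":0,"az":0,"x":38,"y":0,"z":-11,"hand":-1}]' >/dev/null
python3 -m inch '[{"ax":0,"ay":0,"az":0,"x":38,"y":0,"z":-11,"hand":-1},{"ax":0,"ay":0,"az":0,"x":38,"y":0,"z":-11,"hand":-1},{"ax":0,"ay":0,"az":0,"x":38,"y":0,"z":-11,"hand":-1},{"ax":0,"ay":0,"az":0,"x":38,"y":0,"z":-11,"hand":-1},{"ax":0,"ay":0,"az":0,"x":38,"y":0,"z":-11,"hand":-1}]' 
python3 -m inch '[{"ax":0,"ay":0,"az":0,"x":38,"y":0,"z":-12,"hand":-1},{"ax":0,"ay":0,"az":0,"x":38,"y":0,"z":-12,"hand":-1},{"ax":0,"ay":0,"az":0,"x":38,"y":0,"z":-12,"hand":-1},{"ax":0,"ay":0,"az":0,"x":38,"y":0,"z":-12,"hand":-1},{"ax":0,"ay":0,"az":0,"x":38,"y":0,"z":-12,"hand":-1}]' >/dev/null
python3 -m inch '[{"ax":0,"ay":0,"az":0,"x":38,"y":0,"z":-12,"hand":-1},{"ax":0,"ay":0,"az":0,"x":38,"y":0,"z":-12,"hand":-1},{"ax":0,"ay":0,"az":0,"x":38,"y":0,"z":-12,"hand":-1},{"ax":0,"ay":0,"az":0,"x":38,"y":0,"z":-12,"hand":-1},{"ax":0,"ay":0,"az":0,"x":38,"y":0,"z":-12,"hand":-1}]' 
python3 -m inch '[{"ax":0,"ay":0,"az":0,"x":38,"y":0,"z":-12,"hand":-1},{"ax":0,"ay":0,"az":0,"x":0,"y":0,"z":0,"hand":-1},{"ax":0,"ay":0,"az":0,"x":0,"y":0,"z":0,"hand":-1}]' >/dev/null
python3 - <<'E'
from h import *
plan([.4681,-.0901,.12],-59.5)
s=get_state();c=read_camera("wrist");T=wT(c,s)
save("w2.png",c["img"])
for p in ([.4681,-.0901,.026],[.6284,-.0807,.026],[.5183,-.2815,.008]): print(np.round(ww2pix(c,T,p)))
import pickle;pickle.dump((c,T),open("w2.pkl","wb"))
E
```

```text
time: 2.28
eef_pos: [0.3709, 0.3351, 0.2422]
tcp_rot: [0.616, -0.348, 0.348, -0.615]
contact_force: [0.5, -0.6, -0.3]
opening: 1.002
time: 3.12
eef_pos: [0.4637, -0.0526, 0.2424]
tcp_rot: [-0.615, 0.348, -0.349, 0.615]
contact_force: [1.1, -0.0, -0.5]
opening: 1.0
t 3.4 head -59.3 q6 0.63 tilt [-0.001  0.001 -1.   ] pos [ 0.4731 -0.0913  0.2421] open 1.003 F [-0.8  0.6 -0.9]
  turn ay total 0.004 | shift in current axes [ -3.5 122.1  -3.7] | in turned axes [ -3.5 122.1  -3.7]
[317. 181.]
[383.  58.]
[459. 220.]
```

View pics/w2.png

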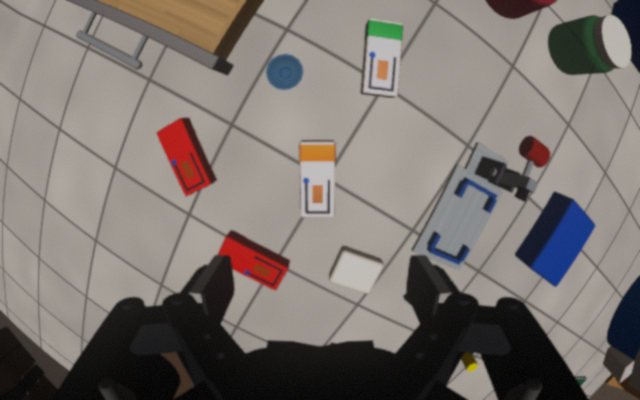

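Run:
```python
from h import *
import pickle
c,T=pickle.load(open("w2.pkl","rb"))
save("w2z.png",c["img"],(290,100,590,300),2.6)
def q(pts,z,n):
    P=np.array([wpix2w(c,T,u,v,z) for u,v in pts]);ctr=P.mean(0)
    d=(P[0]+P[1]-P[2]-P[3])/2;w=(P[0]+P[3]-P[1]-P[2])/2
    print(n,np.round(ctr,4),"heading",np.degrees(np.arctan2(d[1],d[0])).round(1),"len",np.linalg.norm(d[:2]).round(4),np.linalg.norm(w[:2]).round(4))
q([(300,142),(335,142),(334,216),(302,216)],.026,"orange")
```

```text
orange [ 0.4702 -0.0905  0.026 ] heading 31.1 len 0.0871 0.0385
```

View pics/w2z.png

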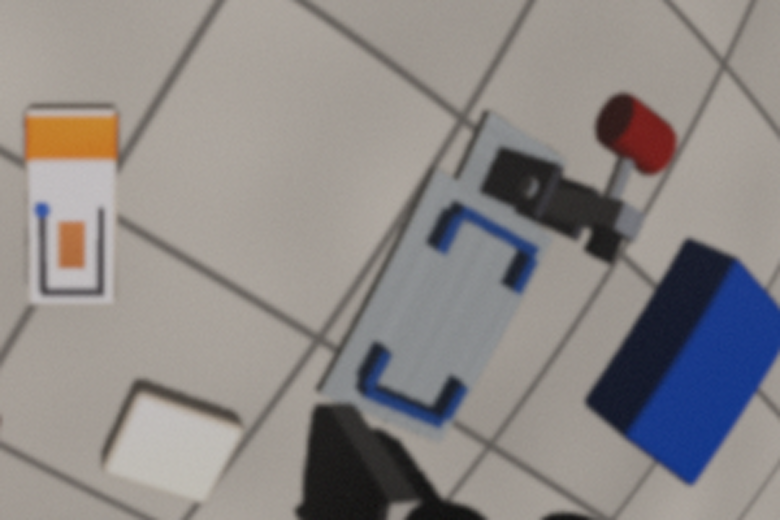

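```bash
python3 -m inch '[{"ax":0,"ay":0,"az":0,"x":-2.7,"y":34,"z":-2.6,"hand":-1},{"ax":0,"ay":0,"az":0,"x":0,"y":34,"z":0,"hand":-1},{"ax":0,"ay":0,"az":0,"x":0,"y":34,"z":0,"hand":-1},{"ax":0,"ay":0,"az":0,"x":0,"y":34,"z":0,"hand":-1},{"ax":0,"ay":0,"az":0,"x":0,"y":34,"z":0,"hand":-1}]' 60 >/dev/null
python3 -m inch '[{"ax":0,"ay":0,"az":0,"x":0,"y":25,"z":0,"hand":-1},{"ax":0,"ay":0,"az":0,"x":0,"y":25,"z":0,"hand":-1},{"ax":0,"ay":0,"az":0,"x":0,"y":3,"z":0,"hand":-1},{"ax":0,"ay":0,"az":0,"x":0,"y":0,"z":0,"hand":-1}]'
python3 - <<'E'
from h import *
import pickle
c,T=pickle.load(open("w2.pkl","rb"))
P=np.array([wpix2w(c,T,290+u/2.6,100+v/2.6,.022) for u,v in [(458,205),(537,250),(438,425),(362,390)]])
d=(P[0]+P[1]-P[2]-P[3])/2;w=(P[0]+P[3]-P[1]-P[2])/2
print(np.round(P.mean(0),4),np.degrees(np.arctan2(d[1],d[0])),np.linalg.norm(d),np.linalg.norm(w))
k=wpix2w(c,T,290+637/2.6,100+132/2.6,.088);print("knob",k)
plan([.4695,-.0903,.019],-59)
s=get_state();c=read_camera("wrist");save("w3.png",c["img"],(120,20,520,360),1.5)
E
```

```text
time: 4.17
eef_pos: [0.4679, -0.0866, 0.018]
tcp_rot: [0.616, -0.349, 0.346, -0.616]
contact_force: [-0.4, -0.1, 1.3]
opening: 1.003
[ 0.5194 -0.2816  0.022 ] 7.21782782703991 0.10413407335291637 0.05345797082178254
knob [ 0.63592175 -0.26956538  0.088     ]
t 4.2 head -58.9 q6 0.63 tilt [-0.004  0.002 -1.   ] pos [ 0.4679 -0.0866  0.018 ] open 1.003 F [-0.4 -0.1  1.3]
  turn ay total 0.002 | shift in current axes [ 4.  -1.  -0.6] | in turned axes [ 4.  -1.  -0.5]
```

View pics/w3.png

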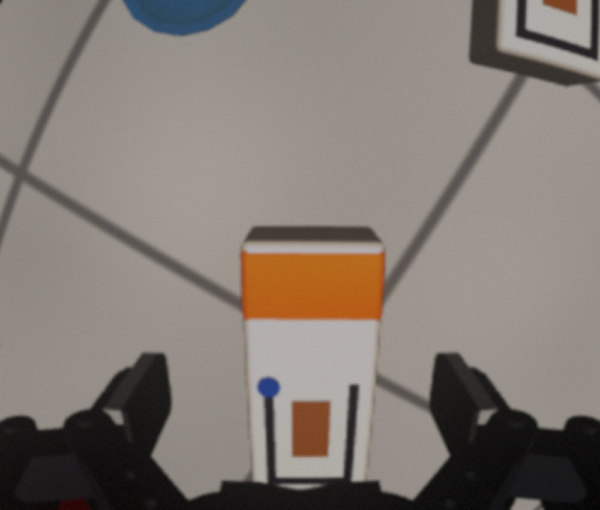

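```bash
python3 -m inch '[{"ax":0,"ay":0,"az":0,"x":4,"y":0,"z":0,"hand":-1},{"ax":0,"ay":0,"az":0,"x":0,"y":0,"z":0,"hand":-1},{"ax":0,"ay":0,"az":0,"x":0,"y":0,"z":0,"hand":-0.5},{"ax":0,"ay":0,"az":0,"x":0,"y":0,"z":0,"hand":0},{"ax":0,"ay":0,"az":0,"x":0,"y":0,"z":0,"hand":1}]' 60 >/dev/null
python3 -m inch '[{"ax":0,"ay":0,"az":0,"x":0,"y":0,"z":0,"hand":1},{"ax":0,"ay":0,"az":0,"x":0,"y":0,"z":0,"hand":1},{"ax":0,"ay":0,"az":0,"x":0,"y":0,"z":0,"hand":1},{"ax":0,"ay":0,"az":0,"x":0,"y":0,"z":0,"hand":1},{"ax":0,"ay":0,"az":0,"x":0,"y":0,"z":0,"hand":1}]' 60
python3 -m inch '[{"ax":0,"ay":0,"az":0,"x":0,"y":-10,"z":0,"hand":1},{"ax":0,"ay":0,"az":0,"x":0,"y":-40,"z":0,"hand":1},{"ax":0,"ay":0,"az":0,"x":0,"y":-30,"z":0,"hand":1},{"ax":0,"ay":0,"az":0,"x":0,"y":0,"z":0,"hand":1},{"ax":0,"ay":0,"az":0,"x":0,"y":0,"z":0,"hand":1}]' 60
python3 - <<'E'
from h import *
s=get_state();c=read_camera("wrist");img=c["img"];save("w4.png",img,(120,20,520,360),1.5)
plan([.519,-.2815,.1],7.2-90)
hsv=cv2.cvtColor(img,cv2.COLOR_RGB2HSV);m=(hsv[...,0]>8)&(hsv[...,0]<22)&(hsv[...,1]>180)&(hsv[...,2]>90)
v,u=np.nonzero(m);k=np.abs(u-320)<25;print("band rows",v[k].min(),np.percentile(v[k],[1,50]),"cols",u.min(),u.max())
# pixel -> tool coords for plane tool y = const
Tt=np.array(c["T_tool_cam"])
def tool(u,v,y):
    f,_=proj_ray(c,0,0);a=np.array([u-c["cx"],v-c["cy"]]);r=np.hypot(*a)+1e-9;t=r/f
    d=Tt[:3,:3]@np.array([*(a/r*np.sin(t)),np.cos(t)]);o=Tt[:3,3];return (o+d*(y-o[1])/d[1])*1000
for v_ in range(150,200,5): print(v_,np.round(tool(328,v_,-.008),1))
E
```

```text
time: 5.05
eef_pos: [0.4721, -0.0921, 0.02]
tcp_rot: [-0.615, 0.348, -0.349, 0.615]
contact_force: [0.1, 0.6, 5.4]
opening: 0.449
time: 5.47
eef_pos: [0.4725, -0.0922, 0.1011]
tcp_rot: [-0.615, 0.347, -0.35, 0.616]
contact_force: [0.2, -0.3, -2.3]
opening: 0.454
t 5.5 head -59.0 q6 0.63 tilt [-0.  0. -1.] pos [ 0.471  -0.0916  0.0991] open 0.453 F [-0.5  0.9 -1.7]
  turn ay total 0.415 | shift in current axes [187.5  -0.9 -56.6] | in turned axes [194.4  -0.9  23.8]
band rows 190 [190. 215.] cols 116 366
150 [ 3.5 -8.  57.1]
155 [ 3.6 -8.  55.1]
160 [ 3.6 -8.  53. ]
165 [ 3.6 -8.  51. ]
170 [ 3.6 -8.  49. ]
175 [ 3.6 -8.  46.9]
180 [ 3.6 -8.  44.8]
185 [ 3.6 -8.  42.7]
190 [ 3.7 -8.  40.6]
195 [ 3.7 -8.  38.5]
```

View pics/w4.png

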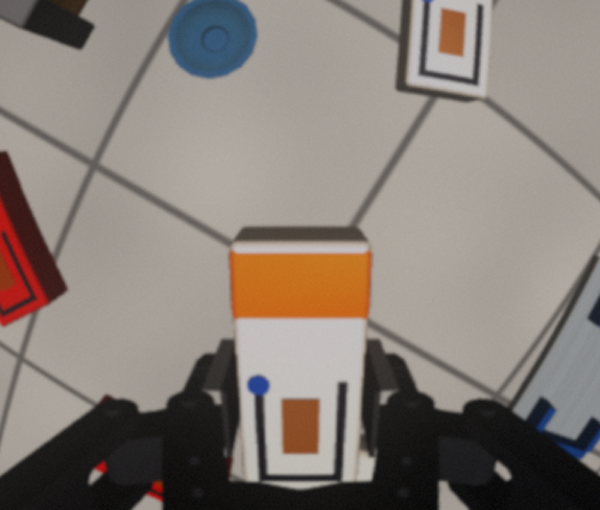

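```bash
python3 -m inch '[{"ax":0,"ay":0.12,"az":0,"x":0,"y":0,"z":0,"hand":1},{"ax":0,"ay":0.12,"az":0,"x":0,"y":0,"z":0,"hand":1},{"ax":0,"ay":0.12,"az":0,"x":0,"y":0,"z":0,"hand":1},{"ax":0,"ay":0.055,"az":0,"x":0,"y":0,"z":0,"hand":1},{"ax":0,"ay":0,"az":0,"x":30,"y":0,"z":4.8,"hand":1}]' >/dev/null
python3 -m inch '[{"ax":0,"ay":0,"az":0,"x":33,"y":0,"z":4,"hand":1},{"ax":0,"ay":0,"az":0,"x":33,"y":0,"z":4,"hand":1},{"ax":0,"ay":0,"az":0,"x":33,"y":0,"z":4,"hand":1},{"ax":0,"ay":0,"az":0,"x":33,"y":0,"z":4,"hand":1},{"ax":0,"ay":0,"az":0,"x":32,"y":0,"z":4,"hand":1}]' >/dev/null
python3 -m inch '[{"ax":0,"ay":0,"az":0,"x":0,"y":0,"z":0,"hand":1},{"ax":0,"ay":0,"az":0,"x":0,"y":0,"z":0,"hand":1},{"ax":0,"ay":0,"az":0,"x":0,"y":0,"z":0,"hand":1}]'
python3 - <<'E'
from h import *
import pickle
plan([.520,-.2814,.028],-82.8)
s=get_state();c=read_camera("wrist");T=wT(c,s);pickle.dump((c,T),open("w5.pkl","wb"))
n=np.array([.519,-.2815]);a=np.radians(7.2);X=np.array([np.cos(a),np.sin(a)]);Y=np.array([-X[1],X[0]])
im=c["img"].copy();save("w5raw.png",im)
for x,y,z in [(48,23,22),(48,-23,22),(-48,23,22),(-48,-23,22)]+[(48,0,22)]:
    p=n+X*x/1e3+Y*y/1e3;u,v=ww2pix(c,T,[*p,z/1e3]);print(round(u,1),round(v,1));cv2.circle(im,(int(round(u)),int(round(v))),2,(255,0,255),-1)
save("w5.png",im,(170,60,470,300),2.6)
E
```

```text
time: 6.6
eef_pos: [0.5188, -0.2799, 0.0966]
tcp_rot: [0.53, -0.47, 0.466, -0.53]
contact_force: [0.2, 0.0, -1.9]
opening: 0.457
t 6.6 head -82.8 q6 0.78 tilt [-0.004  0.004 -1.   ] pos [ 0.5188 -0.2799  0.0966] open 0.457 F [ 0.2  0.  -1.9]
  turn ay total -0.0 | shift in current axes [ 1.7 68.6  1. ] | in turned axes [ 1.7 68.6  1. ]
286.9 150.2
355.8 150.3
290.9 277.5
351.2 277.7
321.4 150.0
```

View pics/w5.png

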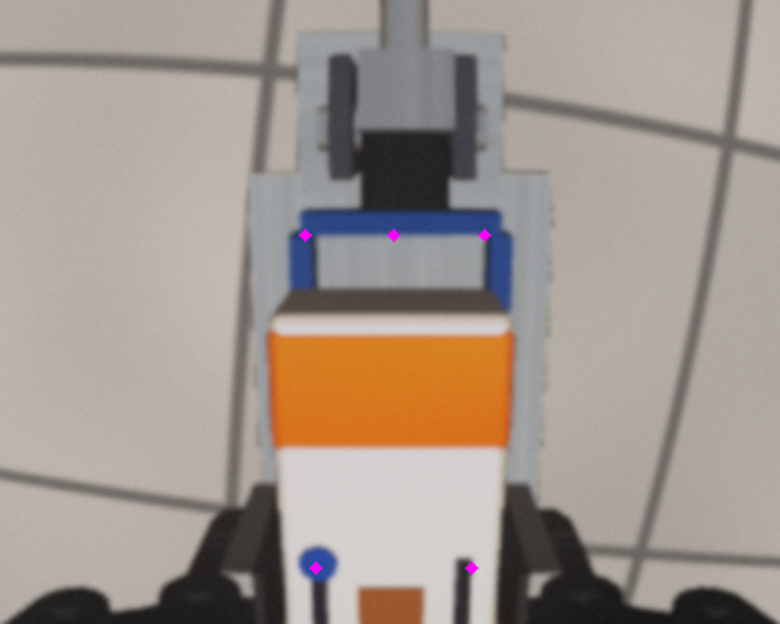

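```bash
cat >> h.py <<'E'
def tool(c,u,v,y):
    Tt=np.array(c["T_tool_cam"]);f,_=proj_ray(c,0,0);a=np.array([u-c["cx"],v-c["cy"]]);r=np.hypot(*a)+1e-9;t=r/f
    d=Tt[:3,:3]@np.array([*(a/r*np.sin(t)),np.cos(t)]);o=Tt[:3,3];return (o+d*(y-o[1])/d[1])*1000
E
python3 - <<'E'
from h import *
import pickle
c,T=pickle.load(open("w5.pkl","rb"))
f=lambda u,v,y:print(np.round(tool(c,170+u/2.6,60+v/2.6,y),1))
for y in(.072,.076):f(401.5,235,y)
f(290,265,.074);f(513,265,.074)
print("pack");f(273,318,-.007);f(510,318,-.007)
plan([0,0,0],-82.8)
E
```

```text
[ 3.9 72.  48.3]
[ 4.  76.  47.8]
[-24.8  74.   40.4]
[32.9 74.  40.6]
pack
[-17.6  -7.   43.9]
[20.1 -7.  44. ]
t 6.7 head -82.8 q6 0.78 tilt [-0.004  0.003 -1.   ] pos [ 0.519  -0.2795  0.097 ] open 0.45 F [ 0.3  0.1 -1.7]
  turn ay total 0.0 | shift in current axes [-342.5   97.  -479.7] | in turned axes [-342.3   97.  -479.9]
```

```bash
python3 -m inch '[{"ax":0,"ay":0,"az":0,"x":2.8,"y":0,"z":1,"hand":1},{"ax":0,"ay":0,"az":0,"x":0,"y":15,"z":0,"hand":1},{"ax":0,"ay":0,"az":0,"x":0,"y":15,"z":0,"hand":1},{"ax":0,"ay":0,"az":0,"x":0,"y":15,"z":0,"hand":1},{"ax":0,"ay":0,"az":0,"x":0,"y":5,"z":0,"hand":1}]'
python3 -m inch '[{"ax":0,"ay":0,"az":0,"x":0,"y":5,"z":0,"hand":1},{"ax":0,"ay":0,"az":0,"x":0,"y":5,"z":0,"hand":1},{"ax":0,"ay":0,"az":0,"x":0,"y":4,"z":0,"hand":1},{"ax":0,"ay":0,"az":0,"x":0,"y":3,"z":0,"hand":1},{"ax":0,"ay":0,"az":0,"x":0,"y":0,"z":0,"hand":1}]'
python3 - <<'E'
from h import *
s=get_state();c=read_camera("wrist");save("w6.png",c["img"],(220,100,420,260),3)
E
```

```text
time: 7.07
eef_pos: [0.5203, -0.2817, 0.0468]
tcp_rot: [0.531, -0.469, 0.466, -0.531]
contact_force: [-1.2, 0.9, -1.5]
opening: 0.453
time: 7.48
eef_pos: [0.5217, -0.2837, 0.0321]
tcp_rot: [0.53, -0.468, 0.467, -0.53]
contact_force: [-0.2, 0.9, -1.0]
opening: 0.451
```

View pics/w6.png

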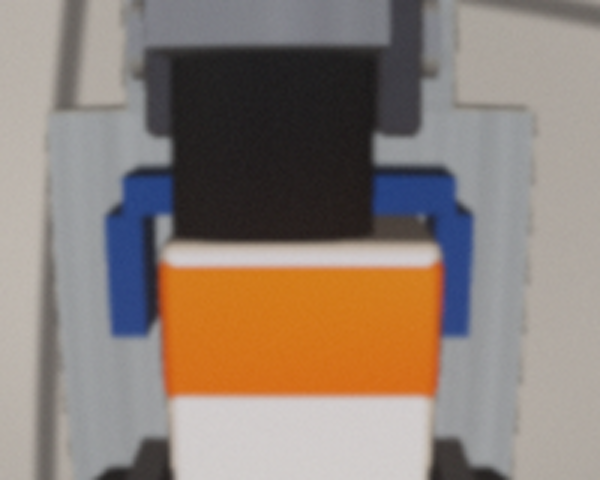

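Run:
```python
from h import *
c=read_camera("wrist");s=get_state();print(s["eef_pos"],s["contact_force"])
f=lambda u,v,y:print(np.round(tool(c,220+u/3,100+v/3,y),1))
for u in (107,470):f(u,270,.010)
f(288,213,.010)
print("pack");f(160,265,-.007);f(442,265,-.007);f(300,245,-.007)
```

```text
[ 0.52200038 -0.28399746  0.03264743] [ 0.06918905 -0.44326942 -0.5781024 ]
[-29.6  10.   36.6]
[27.9 10.  36.6]
[-0.9 10.  45.6]
pack
[-18.4  -7.   41.4]
[20.7 -7.  41.4]
[ 1.  -7.  44.2]
```

```bash
python3 -m inch '[{"ax":0,"ay":0,"az":0,"x":-2,"y":0,"z":-1.5,"hand":1},{"ax":0,"ay":0,"az":0,"x":0,"y":0,"z":0,"hand":1},{"ax":0,"ay":0,"az":0,"x":0,"y":2,"z":0,"hand":1},{"ax":0,"ay":0,"az":0,"x":0,"y":2,"z":0,"hand":1},{"ax":0,"ay":0,"az":0,"x":0,"y":0,"z":0,"hand":1}]'
python3 - <<'E'
from h import *
plan([.52,-.282,.028],-82.8)
E
```

```text
time: 8.0
eef_pos: [0.52, -0.2821, 0.0281]
tcp_rot: [-0.53, 0.468, -0.468, 0.53]
contact_force: [-0.3, -1.0, -1.7]
opening: 0.455
t 8.0 head -82.8 q6 0.78 tilt [-0.  0. -1.] pos [ 0.52   -0.2821  0.0281] open 0.455 F [-0.3 -1.  -1.7]
  turn ay total 0.0 | shift in current axes [-0.1  0.1 -0. ] | in turned axes [-0.1  0.1 -0. ]
```

Not quite touching perhaps; lower a mm, release, and rise.

```bash
python3 -m inch '[{"ax":0,"ay":0,"az":0,"x":0,"y":1,"z":0,"hand":1},{"ax":0,"ay":0,"az":0,"x":0,"y":0,"z":0,"hand":1},{"ax":0,"ay":0,"az":0,"x":0,"y":0,"z":0,"hand":0},{"ax":0,"ay":0,"az":0,"x":0,"y":0,"z":0,"hand":-0.3},{"ax":0,"ay":0,"az":0,"x":0,"y":0,"z":0,"hand":-0.6}]'
python3 -m inch '[{"ax":0,"ay":0,"az":0,"x":0,"y":-10,"z":0,"hand":-0.6},{"ax":0,"ay":0,"az":0,"x":0,"y":-30,"z":0,"hand":-0.6},{"ax":0,"ay":0,"az":0,"x":0,"y":-40,"z":0,"hand":-0.6},{"ax":0,"ay":0,"az":0,"x":0,"y":-40,"z":0,"hand":-0.6},{"ax":0,"ay":0,"az":0,"x":0,"y":0,"z":0,"hand":-0.6}]'
python3 -m inch '[{"ax":0,"ay":0,"az":0,"x":0,"y":-5,"z":0,"hand":-0.6},{"ax":0,"ay":0,"az":0,"x":0,"y":0,"z":0,"hand":-0.6}]'
python3 - <<'E'
from h import *
import pickle
plan([.6358,-.268,.1],-82.8)
s=get_state();c=read_camera("wrist");T=wT(c,s);pickle.dump((c,T),open("w7.pkl","wb"))
save("w7.png",c["img"],(220,40,440,280),2.5)
E
```

```text
time: 8.42
eef_pos: [0.5202, -0.2822, 0.0274]
tcp_rot: [-0.53, 0.467, -0.468, 0.53]
contact_force: [-0.6, -0.2, -0.3]
opening: 0.767
time: 8.83
eef_pos: [0.5247, -0.2855, 0.1582]
tcp_rot: [-0.53, 0.461, -0.474, 0.531]
contact_force: [1.3, -1.3, 1.9]
opening: 0.801
time: 9.0
eef_pos: [0.5205, -0.2823, 0.1539]
tcp_rot: [-0.53, 0.467, -0.468, 0.531]
contact_force: [-0.4, 0.5, -0.1]
opening: 0.801
t 9.0 head -82.8 q6 0.78 tilt [ 0.002 -0.001 -1.   ] pos [ 0.5205 -0.2823  0.1539] open 0.801 F [-0.4  0.5 -0.1]
  turn ay total 0.0 | shift in current axes [  0.3  53.9 116.2] | in turned axes [  0.3  53.9 116.2]
```

View pics/w7.png

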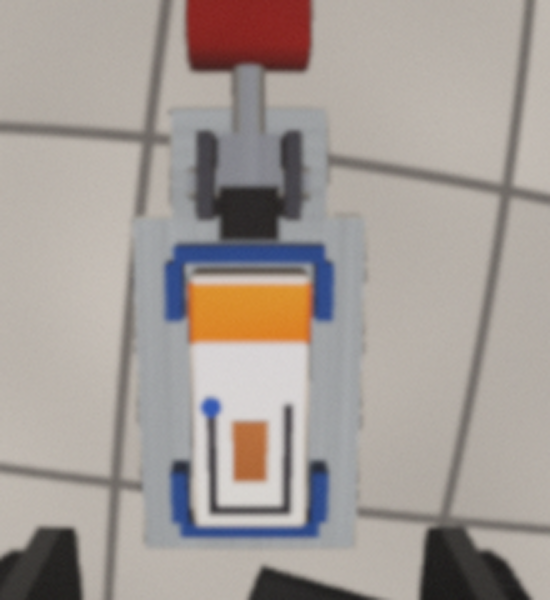

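Run:
```python
from h import *
import pickle
c,T=pickle.load(open("w7.pkl","rb"))
g=lambda u,v,z:wpix2w(c,T,220+u/2.5,40+v/2.5,z)
n=np.array([.5192,-.282]);a=np.radians(7.2);X=np.array([np.cos(a),np.sin(a)]);Y=np.array([-X[1],X[0]])
for nm,u,v,z in [("s1",210,407,.034),("s3",213,510,.034),("s4",289,510,.034),("s6",288,405,.034),("gL",176,290,.022),("gR",322,290,.022),("knobL",188,35,.088),("knobR",311,35,.088),("frontin",249,262,.022),("backin",249,527,.022),("bandend",249,272,.034),("whiteend",249,527,.034)]:
    p=g(u,v,z);d=p[:2]-n;print(nm,np.round(p,4),"nestframe",np.round(1000*np.array([d@X,d@Y]),1))
```

```text
s1 [ 0.5178 -0.2704  0.034 ] nestframe [ 0.  11.7]
s3 [ 0.4803 -0.2756  0.034 ] nestframe [-37.8  11.2]
s4 [ 0.4837 -0.3023  0.034 ] nestframe [-37.8 -15.6]
s6 [ 0.5218 -0.2964  0.034 ] nestframe [  0.8 -14.6]
gL [ 0.5542 -0.2538  0.022 ] nestframe [38.3 23.6]
gR [ 0.5606 -0.3034  0.022 ] nestframe [ 38.3 -26.4]
knobL [ 0.629 -0.254  0.088] nestframe [112.5  14. ]
knobR [ 0.6329 -0.2845  0.088 ] nestframe [112.5 -16.8]
frontin [ 0.5668 -0.2774  0.022 ] nestframe [47.8 -1.4]
backin [ 0.4698 -0.2898  0.022 ] nestframe [-49.9  -1.5]
bandend [ 0.5647 -0.2777  0.034 ] nestframe [45.6 -1.4]
whiteend [ 0.4753 -0.2891  0.034 ] nestframe [-44.4  -1.5]
```

```bash
python3 -m inch '[{"ax":0,"ay":0,"az":0,"x":0,"y":0,"z":30,"hand":-0.6},{"ax":0,"ay":0,"az":0,"x":0,"y":0,"z":30,"hand":-0.6},{"ax":0,"ay":0,"az":0,"x":0,"y":0,"z":30,"hand":-0.6},{"ax":0,"ay":0,"az":0,"x":0,"y":0,"z":25,"hand":-0.6},{"ax":0,"ay":0,"az":0,"x":0,"y":0,"z":0,"hand":-0.6}]' >/dev/null
python3 -m inch '[{"ax":0,"ay":0,"az":0,"x":0,"y":0,"z":0,"hand":-0.6},{"ax":0,"ay":0,"az":0,"x":0,"y":20,"z":0,"hand":-0.6},{"ax":0,"ay":0,"az":0,"x":0,"y":20,"z":0,"hand":-0.6},{"ax":0,"ay":0,"az":0,"x":0,"y":0,"z":0,"hand":-0.6}]'
python3 - <<'E'
from h import *
plan([.635,-.2675,.084],-82.8)
c=read_camera("wrist");save("w8.png",c["img"],(220,180,440,340),2.5)
E
```

```text
time: 9.8
eef_pos: [0.6298, -0.266, 0.106]
tcp_rot: [0.531, -0.472, 0.464, -0.529]
contact_force: [-0.1, 1.0, -0.9]
opening: 0.801
t 9.8 head -82.8 q6 0.9 tilt [-0.01   0.006 -1.   ] pos [ 0.6298 -0.266   0.106 ] open 0.801 F [-0.1  1.  -0.9]
  turn ay total -0.001 | shift in current axes [ 2.2 22.   5. ] | in turned axes [ 2.2 22.   5. ]
```

View pics/w8.png

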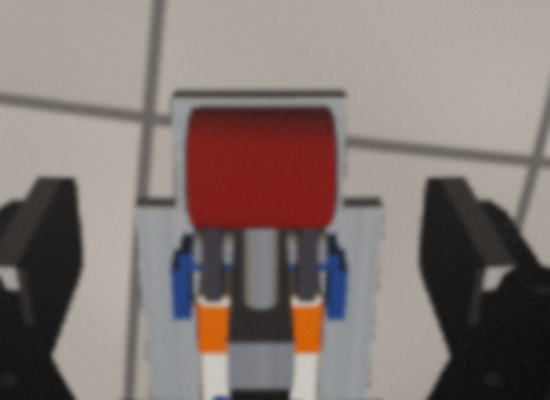

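```bash
python3 -m inch '[{"ax":0,"ay":0,"az":0,"x":0,"y":0,"z":0,"hand":-0.6},{"ax":0,"ay":0,"az":0,"x":0,"y":0,"z":0,"hand":-0.6},{"ax":0,"ay":0,"az":0,"x":0,"y":0,"z":0,"hand":-0.6}]' >/dev/null
python3 - <<'E'
from h import *
plan([.635,-.2675,.084],-82.8)
c=read_camera("wrist");hsv=cv2.cvtColor(c["img"],cv2.COLOR_RGB2HSV)
m=((hsv[...,0]<6)|(hsv[...,0]>174))&(hsv[...,1]>150);m[:180]=0;m[300:]=0
n,l,st,ce=cv2.connectedComponentsWithStats(m.astype(np.uint8));i=1+np.argmax(st[1:,4]);print(st[i],ce[i])
for y in(.014,.026):print(np.round(tool(c,*ce[i],y),1))
E
```

```text
t 10.1 head -82.8 q6 0.9 tilt [ 0.002 -0.001 -1.   ] pos [ 0.6347 -0.2683  0.1141] open 0.804 F [ 0.3 -0.5  0. ]
  turn ay total -0.0 | shift in current axes [-0.7 30.1  0.4] | in turned axes [-0.7 30.1  0.4]
[ 291  229   55   43 2246] [318.14158504 250.        ]
[ 0.1 14.   3.8]
[ 0.  26.  -1.7]
```

```bash
python3 -m inch '[{"ax":0,"ay":0,"az":0,"x":0,"y":15,"z":0,"hand":-0.6},{"ax":0,"ay":0,"az":0,"x":0,"y":15,"z":0,"hand":-0.6},{"ax":0,"ay":0,"az":0,"x":0,"y":0,"z":0,"hand":-0.6},{"ax":0,"ay":0,"az":0,"x":0,"y":0,"z":0,"hand":-0.3},{"ax":0,"ay":0,"az":0,"x":0,"y":0,"z":0,"hand":0}]' 30 >/dev/null
python3 -m inch '[{"ax":0,"ay":0,"az":0,"x":0,"y":0,"z":0,"hand":1},{"ax":0,"ay":0,"az":0,"x":0,"y":0,"z":0,"hand":1},{"ax":0,"ay":0,"az":0,"x":0,"y":0,"z":0,"hand":1},{"ax":0,"ay":0,"az":0,"x":0,"y":0,"z":0,"hand":1},{"ax":0,"ay":0,"az":0,"x":0,"y":0,"z":0,"hand":1}]' 30
python3 - <<'E'
import numpy as np
# arc increments (nest x, z) from open to shut, 10 steps
t0=np.arctan2(36,42);t1=np.arctan2(38,-40)
t=np.linspace(t0,t1,16);p=np.c_[55.3*np.cos(t),55.3*np.sin(t)];print(np.round(np.diff(p,axis=0),1).tolist(),np.round(p[-1]+[75,52],1))
E
```

```text
time: 10.98
eef_pos: [0.6344, -0.2675, 0.0828]
tcp_rot: [-0.53, 0.467, -0.468, 0.531]
contact_force: [0.8, 0.6, 1.4]
opening: 0.343
[[-4.3, 4.5], [-4.7, 3.9], [-5.1, 3.4], [-5.5, 2.8], [-5.8, 2.2], [-6.0, 1.5], [-6.1, 0.8], [-6.2, 0.2], [-6.1, -0.5], [-6.0, -1.2], [-5.9, -1.9], [-5.6, -2.5], [-5.3, -3.1], [-4.9, -3.7], [-4.5, -4.2]] [34.9 90.1]
```

```bash
python3 -m inch '[{"ax":0,"ay":0,"az":0,"x":0,"y":-4.5,"z":-4.3,"hand":1},{"ax":0,"ay":0,"az":0,"x":0,"y":-3.9,"z":-4.7,"hand":1},{"ax":0,"ay":0,"az":0,"x":0,"y":-3.4,"z":-5.1,"hand":1},{"ax":0,"ay":0,"az":0,"x":0,"y":-2.8,"z":-5.5,"hand":1},{"ax":0,"ay":0,"az":0,"x":0,"y":-2.2,"z":-5.8,"hand":1}]' 30
python3 -m inch '[{"ax":0,"ay":0,"az":0,"x":0,"y":-1.5,"z":-6,"hand":1},{"ax":0,"ay":0,"az":0,"x":0,"y":-0.8,"z":-6.1,"hand":1},{"ax":0,"ay":0,"az":0,"x":0,"y":-0.2,"z":-6.2,"hand":1},{"ax":0,"ay":0,"az":0,"x":0,"y":0.5,"z":-6.1,"hand":1},{"ax":0,"ay":0,"az":0,"x":0,"y":1.2,"z":-6,"hand":1}]' 30
python3 -m inch '[{"ax":0,"ay":0,"az":0,"x":0,"y":1.9,"z":-5.9,"hand":1},{"ax":0,"ay":0,"az":0,"x":0,"y":2.5,"z":-5.6,"hand":1},{"ax":0,"ay":0,"az":0,"x":0,"y":3.1,"z":-5.3,"hand":1},{"ax":0,"ay":0,"az":0,"x":0,"y":3.7,"z":-4.9,"hand":1},{"ax":0,"ay":0,"az":0,"x":0,"y":3.7,"z":-4.2,"hand":1}]' 30
python3 -m inch '[{"ax":0,"ay":0,"az":0,"x":0,"y":0,"z":0,"hand":1},{"ax":0,"ay":0,"az":0,"x":0,"y":0,"z":0,"hand":1},{"ax":0,"ay":0,"az":0,"x":0,"y":0,"z":0,"hand":1}]' 30
python3 - <<'E'
from h import *
plan([.5189+.035*.992,-.2822+.035*.125,.084],-82.8)
E
```

```text
time: 11.4
eef_pos: [0.6096, -0.2706, 0.098]
tcp_rot: [-0.529, 0.467, -0.469, 0.531]
contact_force: [4.8, -0.7, -7.8]
opening: 0.343
time: 11.82
eef_pos: [0.5804, -0.2744, 0.1004]
tcp_rot: [-0.529, 0.466, -0.47, 0.532]
contact_force: [5.2, 2.7, -2.6]
opening: 0.344
time: 12.23
eef_pos: [0.554, -0.2778, 0.0872]
tcp_rot: [-0.53, 0.467, -0.468, 0.531]
contact_force: [-0.1, 4.5, 6.9]
opening: 0.344
time: 12.48
eef_pos: [0.5529, -0.2779, 0.0862]
tcp_rot: [0.53, -0.468, 0.468, -0.53]
contact_force: [-1.9, 3.6, 6.1]
opening: 0.346
t 12.5 head -82.8 q6 0.82 tilt [-0.  0. -1.] pos [ 0.5529 -0.2779  0.0862] open 0.346 F [-1.9  3.6  6.1]
  turn ay total 0.0 | shift in current axes [0.  2.2 0.7] | in turned axes [0.  2.2 0.7]
```

```bash
python3 -m inch '[{"ax":0,"ay":0,"az":0,"x":0,"y":0,"z":0,"hand":0},{"ax":0,"ay":0,"az":0,"x":0,"y":0,"z":0,"hand":-0.4},{"ax":0,"ay":0,"az":0,"x":0,"y":0,"z":0,"hand":-0.4},{"ax":0,"ay":0,"az":0,"x":0,"y":-14,"z":0,"hand":-0.4},{"ax":0,"ay":0,"az":0,"x":0,"y":-40,"z":0,"hand":-0.4}]' 30
python3 -m inch '[{"ax":0,"ay":0.11,"az":0,"x":0,"y":-40,"z":0,"hand":-0.4},{"ax":0,"ay":0.11,"az":0,"x":0,"y":-40,"z":0,"hand":-0.4},{"ax":0,"ay":0.094,"az":0,"x":0,"y":-20,"z":0,"hand":-0.4},{"ax":0,"ay":0,"az":0,"x":14,"y":0,"z":-27,"hand":-0.4},{"ax":0,"ay":0,"az":0,"x":14,"y":0,"z":-27,"hand":-0.4}]' 30
python3 -m inch '[{"ax":0,"ay":0,"az":0,"x":14,"y":0,"z":-27,"hand":-0.4},{"ax":0,"ay":0,"az":0,"x":14,"y":0,"z":-27,"hand":-0.4},{"ax":0,"ay":0,"az":0,"x":14,"y":0,"z":-28,"hand":-0.4},{"ax":0,"ay":0,"az":0,"x":0,"y":0,"z":0,"hand":-0.4},{"ax":0,"ay":0,"az":0,"x":0,"y":0,"z":0,"hand":-0.4}]' 30
python3 -m inch '[{"ax":0,"ay":0,"az":0,"x":0,"y":0,"z":0,"hand":-0.4},{"ax":0,"ay":0,"az":0,"x":0,"y":0,"z":0,"hand":-0.4}]' 30
python3 - <<'E'
from h import *
import pickle
plan([.4058,-.3215,.11],-100.8)
s=get_state();c=read_camera("wrist");T=wT(c,s);pickle.dump((c,T),open("w9.pkl","wb"))
print(ww2pix(c,T,[.4058,-.3215,.088]),ww2pix(c,T,[.4058,-.3215,.16]))
save("w9.png",c["img"],(210,60,430,380),1.8)
E
```

```text
time: 12.9
eef_pos: [0.5491, -0.2754, 0.1328]
tcp_rot: [0.531, -0.473, 0.463, -0.53]
contact_force: [0.2, 0.2, -0.9]
opening: 0.7
time: 13.32
eef_pos: [0.4958, -0.2961, 0.2432]
tcp_rot: [0.451, -0.542, 0.547, -0.452]
contact_force: [-0.6, 0.6, -0.8]
opening: 0.7
time: 13.73
eef_pos: [0.4054, -0.3218, 0.2401]
tcp_rot: [0.45, -0.545, 0.546, -0.45]
contact_force: [1.1, 0.0, -0.5]
opening: 0.698
time: 13.9
eef_pos: [0.4072, -0.3212, 0.2396]
tcp_rot: [0.451, -0.544, 0.545, -0.451]
contact_force: [0.3, -0.1, 0.1]
opening: 0.699
t 13.9 head -100.7 q6 0.89 tilt [ 0.001 -0.001 -1.   ] pos [ 0.4072 -0.3212  0.2396] open 0.699 F [ 0.3 -0.1  0.1]
  turn ay total 0.001 | shift in current axes [  0.6 129.6  -1.3] | in turned axes [  0.6 129.6  -1.3]
(np.float64(318.92985740709804), np.float64(193.97167958266598)) (np.float64(318.7257990921159), np.float64(218.7819183999885))
```

View pics/w9.png

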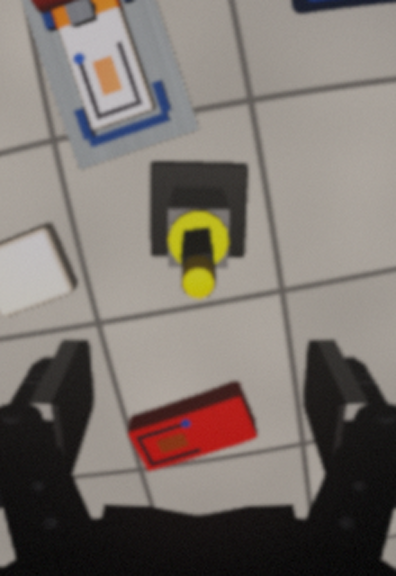

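```bash
python3 -m inch '[{"ax":0,"ay":0,"az":0,"x":1,"y":25,"z":-0.5,"hand":-0.4},{"ax":0,"ay":0,"az":0,"x":0,"y":35,"z":0,"hand":-0.4},{"ax":0,"ay":0,"az":0,"x":0,"y":35,"z":0,"hand":-0.4},{"ax":0,"ay":0,"az":0,"x":0,"y":25,"z":0,"hand":-0.4},{"ax":0,"ay":0,"az":0,"x":0,"y":9.6,"z":0,"hand":-0.4}]' 30 >/dev/null
python3 -m inch '[{"ax":0,"ay":0,"az":0,"x":0,"y":0,"z":0,"hand":-0.4},{"ax":0,"ay":0,"az":0,"x":0,"y":0,"z":0,"hand":-0.1},{"ax":0,"ay":0,"az":0,"x":0,"y":0,"z":0,"hand":0.2},{"ax":0,"ay":0,"az":0,"x":0,"y":0,"z":0,"hand":0.4},{"ax":0,"ay":0,"az":0,"x":0,"y":0,"z":0,"hand":1}]' 50
python3 -m inch '[{"ax":0,"ay":0,"az":0,"x":0,"y":0,"z":0,"hand":1},{"ax":0,"ay":0,"az":0,"x":0,"y":0,"z":0,"hand":1},{"ax":0,"ay":0,"az":0,"x":0,"y":0,"z":0,"hand":1},{"ax":0,"ay":0,"az":0,"x":0,"y":0,"z":0,"hand":1},{"ax":0,"ay":0,"az":0,"x":0,"y":0,"z":0,"hand":1}]' 50
python3 - <<'E'
from h import *
plan([.4058,-.3215,.11],-100.8)
E
```

```text
time: 14.78
eef_pos: [0.4067, -0.323, 0.1114]
tcp_rot: [0.451, -0.543, 0.546, -0.451]
contact_force: [0.1, -1.0, -0.2]
opening: 0.174
time: 15.2
eef_pos: [0.4067, -0.3231, 0.1115]
tcp_rot: [0.451, -0.543, 0.546, -0.451]
contact_force: [-0.4, 0.8, 6.8]
opening: 0.162
t 15.2 head -100.8 q6 0.89 tilt [ 0.003 -0.003 -1.   ] pos [ 0.4067 -0.3231  0.1115] open 0.162 F [-0.4  0.8  6.8]
  turn ay total 0.0 | shift in current axes [-1.4  1.5 -1.2] | in turned axes [-1.4  1.5 -1.2]
```

```bash
python3 -m inch '[{"ax":0,"ay":0,"az":0,"x":0,"y":-15,"z":0,"hand":1},{"ax":0,"ay":0,"az":0,"x":0,"y":-25,"z":0,"hand":1},{"ax":0,"ay":0,"az":0,"x":0,"y":-25,"z":0,"hand":1},{"ax":0,"ay":0,"az":0,"x":0,"y":-25,"z":0,"hand":1},{"ax":0,"ay":0,"az":0,"x":0,"y":-15,"z":0,"hand":1}]' 50
python3 -m inch '[{"ax":0,"ay":-0.105,"az":0,"x":0,"y":0,"z":0,"hand":1},{"ax":0,"ay":-0.105,"az":0,"x":0,"y":0,"z":0,"hand":1},{"ax":0,"ay":-0.104,"az":0,"x":0,"y":0,"z":0,"hand":1},{"ax":0,"ay":0,"az":0,"x":-8,"y":0,"z":23,"hand":1},{"ax":0,"ay":0,"az":0,"x":-8,"y":0,"z":23,"hand":1}]' 50
python3 -m inch '[{"ax":0,"ay":0,"az":0,"x":-8,"y":0,"z":23,"hand":1},{"ax":0,"ay":0,"az":0,"x":-8,"y":0,"z":23,"hand":1},{"ax":0,"ay":0,"az":0,"x":-7,"y":0,"z":24,"hand":1},{"ax":0,"ay":0,"az":0,"x":0,"y":0,"z":0,"hand":1},{"ax":0,"ay":0,"az":0,"x":0,"y":0,"z":0,"hand":1}]' 50
python3 -m inch '[{"ax":0,"ay":0,"az":0,"x":0,"y":40,"z":0,"hand":1},{"ax":0,"ay":0,"az":0,"x":0,"y":22,"z":0,"hand":1},{"ax":0,"ay":0,"az":0,"x":0,"y":0,"z":0,"hand":1},{"ax":0,"ay":0,"az":0,"x":0,"y":0,"z":0,"hand":1},{"ax":0,"ay":0,"az":0,"x":0,"y":0,"z":0,"hand":1}]' 50
python3 - <<'E'
from h import *
import pickle
plan([.5177,-.2695,.148],-82.8)
s=get_state();c=read_camera("wrist");T=wT(c,s);pickle.dump((c,T),open("w10.pkl","wb"))
p=s["eef_pos"]
print("tip exp",ww2pix(c,T,p-[0,0,.1015]),"s1",ww2pix(c,T,[.5177,-.2695,.034]))
save("w10.png",c["img"],(200,100,440,400),2)
E
```

```text
time: 15.62
eef_pos: [0.4062, -0.3227, 0.2174]
tcp_rot: [0.451, -0.543, 0.546, -0.451]
contact_force: [-0.2, 0.3, -0.9]
opening: 0.16
time: 16.03
eef_pos: [0.449, -0.3005, 0.2143]
tcp_rot: [0.53, -0.468, 0.468, -0.53]
contact_force: [-0.0, -0.5, -1.2]
opening: 0.155
time: 16.45
eef_pos: [0.5163, -0.2681, 0.2139]
tcp_rot: [0.531, -0.467, 0.467, -0.531]
contact_force: [-1.0, -0.7, -0.3]
opening: 0.157
time: 16.87
eef_pos: [0.5161, -0.2698, 0.154]
tcp_rot: [0.53, -0.467, 0.469, -0.53]
contact_force: [-0.2, -0.3, -0.7]
opening: 0.158
t 16.9 head -82.8 q6 0.79 tilt [ 0.002 -0.001 -1.   ] pos [ 0.5161 -0.2698  0.154 ] open 0.158 F [-0.2 -0.3 -0.7]
  turn ay total -0.001 | shift in current axes [-0.1  6.   1.6] | in turned axes [-0.1  6.   1.6]
tip exp (np.float64(318.35358234816186), np.float64(207.79246524206374)) s1 (np.float64(318.32747974848405), np.float64(199.56268685068824))
```

View pics/w10.png

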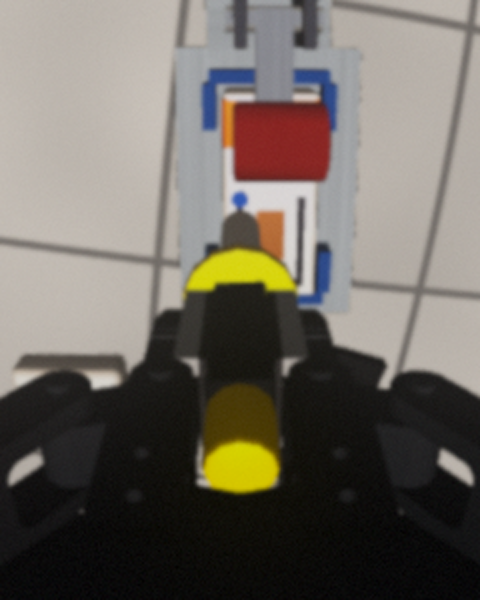

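Run:
```python
from h import *
import pickle
c,T=pickle.load(open("w10.pkl","rb"))
hsv=cv2.cvtColor(c["img"],cv2.COLOR_RGB2HSV);m=(hsv[...,0]>105)&(hsv[...,0]<130)&(hsv[...,1]>120)
m[:190]=0;m[206:]=0;m[:,:314]=0;m[:,327:]=0
v,u=np.nonzero(m);print(len(u),u.mean(),v.mean())
print("dot",tool(c,u.mean(),v.mean(),.120),"rightleg top",tool(c,350.5,199,.12),"low",tool(c,349.5,240,.12))
print("tip seen",tool(c,320,206,.1015))
```

```text
31 319.51612903225805 199.48387096774192
dot [  0.73771535 120.           1.53081281] rightleg top [ 26.88944487 120.           2.00333963] low [ 27.21818833 120.         -35.46301129]
tip seen [  1.13047924 101.5          1.33495253]
```

```bash
python3 -m inch '[{"ax":0,"ay":0,"az":0,"x":-0.2,"y":5,"z":1.5,"hand":1},{"ax":0,"ay":0,"az":0,"x":0,"y":6,"z":0,"hand":1},{"ax":0,"ay":0,"az":0,"x":0,"y":4,"z":0,"hand":1},{"ax":0,"ay":0,"az":0,"x":0,"y":0,"z":0,"hand":1},{"ax":0,"ay":0,"az":0,"x":0,"y":0,"z":0,"hand":1}]' 50
python3 - <<'E'
from h import *
plan([.5177,-.2695,.131],-82.8)
E
python3 -m inch '[{"ax":0,"ay":0,"az":0,"x":0,"y":2,"z":0,"hand":1},{"ax":0,"ay":0,"az":0,"x":0,"y":1.5,"z":0,"hand":1},{"ax":0,"ay":0,"az":0,"x":0,"y":1.5,"z":0,"hand":1},{"ax":0,"ay":0,"az":0,"x":0,"y":1.5,"z":0,"hand":1},{"ax":0,"ay":0,"az":0,"x":0,"y":0,"z":0,"hand":1}]' 50
python3 -m inch '[{"ax":0,"ay":0,"az":0,"x":0,"y":0,"z":0,"hand":1},{"ax":0,"ay":0,"az":0,"x":0,"y":0,"z":0,"hand":1}]' 50
python3 - <<'E'
from h import *
plan([.5177,-.2695,.131],-82.8)
E
python3 -m inch '[{"ax":0,"ay":0,"az":0,"x":0,"y":0,"z":0,"hand":1}]' 50
python3 -m inch '[{"ax":0,"ay":0,"az":0,"x":0,"y":0,"z":0,"hand":1}]' 50
```

```text
time: 17.33
eef_pos: [0.5171, -0.2682, 0.1369]
tcp_rot: [0.53, -0.468, 0.467, -0.53]
contact_force: [0.9, -0.1, -0.2]
opening: 0.161
t 17.3 head -82.8 q6 0.79 tilt [-0.001  0.001 -1.   ] pos [ 0.5171 -0.2682  0.1369] open 0.161 F [ 0.9 -0.1 -0.2]
  turn ay total 0.0 | shift in current axes [1.3 5.9 0.4] | in turned axes [1.3 5.9 0.4]
time: 17.75
eef_pos: [0.5176, -0.2686, 0.131]
tcp_rot: [-0.53, 0.467, -0.468, 0.53]
contact_force: [-0.4, -0.3, 1.1]
opening: 0.153
time: 17.92
eef_pos: [0.5176, -0.2686, 0.1313]
tcp_rot: [-0.53, 0.467, -0.468, 0.53]
contact_force: [-0.0, -0.3, 0.5]
opening: 0.16
t 17.9 head -82.8 q6 0.79 tilt [ 0.001 -0.    -1.   ] pos [ 0.5176 -0.2686  0.1313] open 0.16 F [-0.  -0.3  0.5]
  turn ay total 0.0 | shift in current axes [0.9 0.3 0. ] | in turned axes [0.9 0.3 0. ]
time: 18.0
eef_pos: [0.5176, -0.2686, 0.1312]
tcp_rot: [-0.53, 0.467, -0.468, 0.53]
contact_force: [-0.3, 0.3, 1.5]
opening: 0.153
time: 18.08
eef_pos: [0.5176, -0.2686, 0.1312]
tcp_rot: [-0.53, 0.467, -0.468, 0.53]
contact_force: [-0.6, -0.0, 1.9]
opening: 0.159
```

Run:
```python
from h import *
s=get_state();c=read_camera("wrist");im=c["img"]
y=s["eef_pos"][2]-.034
for v in (196,205,215):
    row=im[v-1:v+2,330:375].mean((0,2)).astype(int);print(v,row.tolist())
    print([round(float(tool(c,u,v,y)[0]),1) for u in (345,350,355)])
save("w11.png",im,(260,150,400,270),4)
```

```text
196 [64, 65, 64, 65, 65, 64, 64, 64, 62, 64, 64, 65, 64, 65, 64, 64, 65, 64, 64, 65, 64, 64, 65, 64, 65, 65, 66, 65, 66, 65, 65, 66, 66, 66, 66, 67, 68, 68, 67, 68, 76, 101, 134, 152, 159]
[20.2, 24.1, 27.9]
205 [209, 209, 209, 209, 209, 208, 209, 208, 209, 209, 208, 209, 209, 208, 209, 209, 209, 209, 209, 208, 208, 209, 209, 208, 207, 208, 209, 208, 209, 208, 206, 197, 179, 160, 156, 158, 159, 162, 162, 160, 162, 162, 160, 161, 160]
[20.4, 24.3, 28.2]
215 [156, 171, 173, 172, 172, 172, 171, 172, 171, 172, 173, 172, 172, 172, 177, 191, 206, 212, 213, 212, 210, 199, 168, 116, 77, 91, 146, 194, 210, 212, 210, 197, 174, 155, 155, 161, 163, 164, 164, 162, 160, 162, 162, 162, 161]
[20.6, 24.5, 28.4]
```

View pics/w11.png

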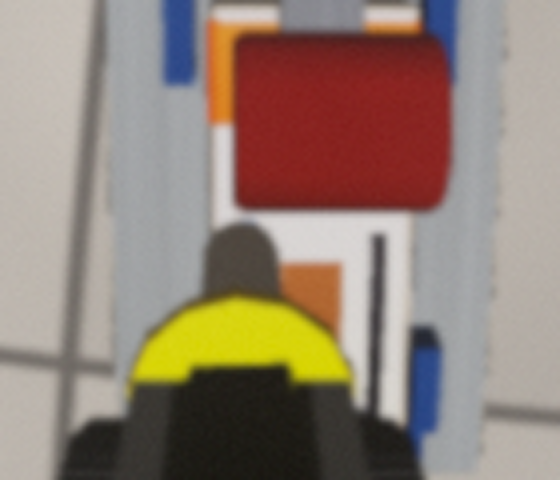

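```bash
python3 - <<'E'
from h import *
c=read_camera("wrist");print(tool(c,354,208.8,.0972),tool(c,354,206,.0972))
im=c["img"];print(im[200:220,352:357].mean((1,2)).astype(int).tolist())
E
python3 -m inch '[{"ax":0,"ay":0,"az":0,"x":0.8,"y":0,"z":0,"hand":1},{"ax":0,"ay":0,"az":0,"x":0,"y":0,"z":0,"hand":1},{"ax":0,"ay":0,"az":0,"x":0,"y":0,"z":0,"hand":1}]' 50
```

```text
[27.48844375 97.2         0.38311378] [27.41309219 97.2         2.64871859]
[61, 66, 108, 168, 202, 211, 211, 200, 168, 134, 121, 120, 120, 119, 119, 119, 119, 121, 120, 116]
time: 18.43
eef_pos: [0.5175, -0.2691, 0.1309]
tcp_rot: [-0.53, 0.468, -0.467, 0.531]
contact_force: [-1.1, 1.0, 1.3]
opening: 0.158
```

```bash
python3 -m inch '[{"ax":0,"ay":0,"az":0,"x":0,"y":0,"z":-1.27,"hand":1},{"ax":0,"ay":0,"az":0,"x":0,"y":0,"z":-1.27,"hand":1},{"ax":0,"ay":0,"az":0,"x":0,"y":0,"z":-1.27,"hand":1},{"ax":0,"ay":0,"az":0,"x":0,"y":0,"z":-1.27,"hand":1},{"ax":0,"ay":0,"az":0,"x":0,"y":0,"z":-1.27,"hand":1}]' 50
python3 -m inch '[{"ax":0,"ay":0,"az":0,"x":0,"y":0,"z":-1.27,"hand":1},{"ax":0,"ay":0,"az":0,"x":0,"y":0,"z":-1.27,"hand":1},{"ax":0,"ay":0,"az":0,"x":0,"y":0,"z":-1.27,"hand":1},{"ax":0,"ay":0,"az":0,"x":0,"y":0,"z":-1.27,"hand":1},{"ax":0,"ay":0,"az":0,"x":0,"y":0,"z":-1.27,"hand":1}]' 50
python3 - <<'E'
from h import *
Y=np.array([-.1253,.9921]);X=np.array([.9921,.1253]);s=get_state();d=(s["eef_pos"][:2]-[.5193,-.2824])*1e3;print("pack frame",d@X,d@Y)
E
```

```text
time: 18.85
eef_pos: [0.5111, -0.2702, 0.1311]
tcp_rot: [0.53, -0.467, 0.468, -0.53]
contact_force: [1.0, 0.4, 0.8]
opening: 0.157
time: 19.27
eef_pos: [0.5047, -0.2709, 0.1309]
tcp_rot: [-0.53, 0.468, -0.468, 0.53]
contact_force: [0.8, 0.3, 0.8]
opening: 0.154
pack frame -12.991687370049087 13.268139999475693
```

Tracking well (Y 13.3, height steady). Finish the first side.

```bash
python3 -m inch '[{"ax":0,"ay":0,"az":0,"x":0,"y":0,"z":-1.27,"hand":1},{"ax":0,"ay":0,"az":0,"x":0,"y":0,"z":-1.27,"hand":1},{"ax":0,"ay":0,"az":0,"x":0,"y":0,"z":-1.27,"hand":1},{"ax":0,"ay":0,"az":0,"x":0,"y":0,"z":-1.27,"hand":1},{"ax":0,"ay":0,"az":0,"x":0,"y":0,"z":-1.27,"hand":1}]' 50 | grep -E "pos|force"
python3 -m inch '[{"ax":0,"ay":0,"az":0,"x":0,"y":0,"z":-1.27,"hand":1},{"ax":0,"ay":0,"az":0,"x":0,"y":0,"z":-1.27,"hand":1},{"ax":0,"ay":0,"az":0,"x":0,"y":0,"z":-1.27,"hand":1},{"ax":0,"ay":0,"az":0,"x":0,"y":0,"z":-1.27,"hand":1},{"ax":0,"ay":0,"az":0,"x":0,"y":0,"z":-1.27,"hand":1}]' 50 | grep -E "pos|force"
python3 -m inch '[{"ax":0,"ay":0,"az":0,"x":0,"y":0,"z":-1.27,"hand":1},{"ax":0,"ay":0,"az":0,"x":0,"y":0,"z":-1.27,"hand":1},{"ax":0,"ay":0,"az":0,"x":0,"y":0,"z":-1.27,"hand":1},{"ax":0,"ay":0,"az":0,"x":0,"y":0,"z":-1.27,"hand":1},{"ax":0,"ay":0,"az":0,"x":0,"y":0,"z":-1.27,"hand":1}]' 50 | grep -E "pos|force"
python3 -m inch '[{"ax":0,"ay":0,"az":0,"x":0,"y":0,"z":-1.27,"hand":1},{"ax":0,"ay":0,"az":0,"x":0,"y":0,"z":-1.27,"hand":1},{"ax":0,"ay":0,"az":0,"x":0,"y":0,"z":-1.27,"hand":1},{"ax":0,"ay":0,"az":0,"x":0,"y":0,"z":-1.27,"hand":1},{"ax":0,"ay":0,"az":0,"x":0,"y":0,"z":-1.27,"hand":1}]' 50 | grep -E "pos|force"
python3 -m inch '[{"ax":0,"ay":0,"az":0,"x":0,"y":0,"z":0,"hand":1},{"ax":0,"ay":0,"az":0,"x":0,"y":0,"z":0,"hand":1},{"ax":0,"ay":0,"az":0,"x":0,"y":0,"z":0,"hand":1}]' 50
python3 - <<'E'
from h import *
Y=np.array([-.1253,.9921]);X=np.array([.9921,.1253]);s=get_state();d=(s["eef_pos"][:2]-[.5193,-.2824])*1e3;print("pack frame",d@X,d@Y,s["eef_pos"][2])
c=read_camera("wrist");im=c["img"];y=s["eef_pos"][2]-.034
# right leg columns near rows: dark minima
for v in range(185,240,6):
    r=im[v-1:v+2,335:375].mean((0,2));k=r.argmin();print(v,335+k,int(r[k]),np.round(tool(c,335+k,v,y),1))
E
```

```text
eef_pos: [0.4985, -0.2717, 0.131]
contact_force: [1.0, 0.1, 0.6]
eef_pos: [0.4921, -0.2724, 0.1309]
contact_force: [1.8, -0.8, 1.3]
eef_pos: [0.4859, -0.2733, 0.1309]
contact_force: [1.3, -0.3, 0.3]
eef_pos: [0.4796, -0.2741, 0.1309]
contact_force: [1.5, 0.2, 0.6]
time: 21.18
eef_pos: [0.4794, -0.274, 0.1308]
tcp_rot: [0.531, -0.468, 0.467, -0.53]
contact_force: [0.4, -0.4, 0.7]
opening: 0.155
pack frame -38.53871750849044 13.284892274437482 0.13084129809977366
185 354 89 [26.9 96.8 19.4]
191 366 55 [36.3 96.8 14.7]
197 364 69 [34.9 96.8 10. ]
203 364 70 [35.1 96.8  5.2]
209 364 73 [35.3 96.8  0.3]
215 364 75 [35.5 96.8 -4.6]
221 339 89 [16.  96.8 -9.5]
227 335 107 [ 12.9  96.8 -14.5]
233 342 116 [ 18.6  96.8 -19.6]
239 345 134 [ 21.1  96.8 -24.8]
```

```bash
python3 -m inch '[{"ax":0,"ay":0,"az":0,"x":1.31,"y":0,"z":0.4,"hand":1},{"ax":0,"ay":0,"az":0,"x":1.31,"y":0,"z":0,"hand":1},{"ax":0,"ay":0,"az":0,"x":1.31,"y":0,"z":0,"hand":1},{"ax":0,"ay":0,"az":0,"x":1.31,"y":0,"z":0,"hand":1},{"ax":0,"ay":0,"az":0,"x":1.31,"y":0,"z":0,"hand":1}]' 50 | grep -E "pos|force"
python3 -m inch '[{"ax":0,"ay":0,"az":0,"x":1.31,"y":0,"z":0,"hand":1},{"ax":0,"ay":0,"az":0,"x":1.31,"y":0,"z":0,"hand":1},{"ax":0,"ay":0,"az":0,"x":1.31,"y":0,"z":0,"hand":1},{"ax":0,"ay":0,"az":0,"x":1.31,"y":0,"z":0,"hand":1},{"ax":0,"ay":0,"az":0,"x":1.31,"y":0,"z":0,"hand":1}]' 50 | grep -E "pos|force"
python3 -m inch '[{"ax":0,"ay":0,"az":0,"x":1.31,"y":0,"z":0,"hand":1},{"ax":0,"ay":0,"az":0,"x":1.31,"y":0,"z":0,"hand":1},{"ax":0,"ay":0,"az":0,"x":1.31,"y":0,"z":0,"hand":1},{"ax":0,"ay":0,"az":0,"x":1.31,"y":0,"z":0,"hand":1},{"ax":0,"ay":0,"az":0,"x":1.31,"y":0,"z":0,"hand":1}]' 50 | grep -E "pos|force"
python3 -m inch '[{"ax":0,"ay":0,"az":0,"x":1.31,"y":0,"z":0,"hand":1},{"ax":0,"ay":0,"az":0,"x":1.31,"y":0,"z":0,"hand":1},{"ax":0,"ay":0,"az":0,"x":1.31,"y":0,"z":0,"hand":1},{"ax":0,"ay":0,"az":0,"x":1.31,"y":0,"z":0,"hand":1},{"ax":0,"ay":0,"az":0,"x":1.31,"y":0,"z":0,"hand":1}]' 50 | grep -E "pos|force"
python3 -m inch '[{"ax":0,"ay":0,"az":0,"x":0,"y":0,"z":0,"hand":1},{"ax":0,"ay":0,"az":0,"x":0,"y":0,"z":0,"hand":1},{"ax":0,"ay":0,"az":0,"x":0,"y":0,"z":0,"hand":1}]' 50
python3 - <<'E'
from h import *
Y=np.array([-.1253,.9921]);X=np.array([.9921,.1253]);s=get_state();d=(s["eef_pos"][:2]-[.5193,-.2824])*1e3;print("pack frame",d@X,d@Y,s["eef_pos"][2])
c=read_camera("wrist");im=c["img"];y=s["eef_pos"][2]-.034
for v in range(150,215,6):
    r=im[v-1:v+2,300:340].mean((0,2));k=r.argmin();print(v,300+k,int(r[k]),np.round(tool(c,300+k,v,y),1))
E
```

```text
eef_pos: [0.4808, -0.2804, 0.1308]
contact_force: [-0.5, 2.2, 1.0]
eef_pos: [0.4817, -0.2871, 0.1309]
contact_force: [0.2, 1.1, 0.8]
eef_pos: [0.4826, -0.2936, 0.1309]
contact_force: [0.4, 1.1, 0.4]
eef_pos: [0.4834, -0.3001, 0.1309]
contact_force: [-0.4, 1.6, 0.5]
time: 23.15
eef_pos: [0.4834, -0.3003, 0.1311]
tcp_rot: [0.531, -0.467, 0.468, -0.53]
contact_force: [-0.7, 0.2, 1.2]
opening: 0.155
pack frame -37.83615597303384 -13.294293988852 0.13107292519441263
150 329 154 [ 7.7 97.1 45.8]
156 329 151 [ 7.7 97.1 41.3]
162 319 88 [ 0.3 97.1 36.8]
168 319 86 [ 0.3 97.1 32.2]
174 319 85 [ 0.3 97.1 27.7]
180 319 82 [ 0.3 97.1 23.1]
186 319 80 [ 0.3 97.1 18.4]
192 334 56 [11.8 97.1 13.8]
198 319 77 [ 0.4 97.1  9. ]
204 319 76 [ 0.4 97.1  4.3]
210 322 72 [ 2.7 97.1 -0.6]
```

```bash
python3 -m inch '[{"ax":0,"ay":0,"az":0,"x":-0.3,"y":0,"z":1.27,"hand":1},{"ax":0,"ay":0,"az":0,"x":0,"y":0,"z":1.27,"hand":1},{"ax":0,"ay":0,"az":0,"x":0,"y":0,"z":1.27,"hand":1},{"ax":0,"ay":0,"az":0,"x":0,"y":0,"z":1.27,"hand":1},{"ax":0,"ay":0,"az":0,"x":0,"y":0,"z":1.27,"hand":1}]' 50 | grep -E "pos|force"
python3 -m inch '[{"ax":0,"ay":0,"az":0,"x":0,"y":0,"z":1.27,"hand":1},{"ax":0,"ay":0,"az":0,"x":0,"y":0,"z":1.27,"hand":1},{"ax":0,"ay":0,"az":0,"x":0,"y":0,"z":1.27,"hand":1},{"ax":0,"ay":0,"az":0,"x":0,"y":0,"z":1.27,"hand":1},{"ax":0,"ay":0,"az":0,"x":0,"y":0,"z":1.27,"hand":1}]' 50 | grep -E "pos|force"
python3 -m inch '[{"ax":0,"ay":0,"az":0,"x":0,"y":0,"z":1.27,"hand":1},{"ax":0,"ay":0,"az":0,"x":0,"y":0,"z":1.27,"hand":1},{"ax":0,"ay":0,"az":0,"x":0,"y":0,"z":1.27,"hand":1},{"ax":0,"ay":0,"az":0,"x":0,"y":0,"z":1.27,"hand":1},{"ax":0,"ay":0,"az":0,"x":0,"y":0,"z":1.27,"hand":1}]' 50 | grep -E "pos|force"
python3 -m inch '[{"ax":0,"ay":0,"az":0,"x":0,"y":0,"z":1.27,"hand":1},{"ax":0,"ay":0,"az":0,"x":0,"y":0,"z":1.27,"hand":1},{"ax":0,"ay":0,"az":0,"x":0,"y":0,"z":1.27,"hand":1},{"ax":0,"ay":0,"az":0,"x":0,"y":0,"z":1.27,"hand":1},{"ax":0,"ay":0,"az":0,"x":0,"y":0,"z":1.27,"hand":1}]' 50 | grep -E "pos|force"
python3 -m inch '[{"ax":0,"ay":0,"az":0,"x":0,"y":0,"z":1.27,"hand":1},{"ax":0,"ay":0,"az":0,"x":0,"y":0,"z":1.27,"hand":1},{"ax":0,"ay":0,"az":0,"x":0,"y":0,"z":1.27,"hand":1},{"ax":0,"ay":0,"az":0,"x":0,"y":0,"z":1.27,"hand":1},{"ax":0,"ay":0,"az":0,"x":0,"y":0,"z":1.27,"hand":1}]' 50 | grep -E "pos|force"
python3 -m inch '[{"ax":0,"ay":0,"az":0,"x":0,"y":0,"z":1.27,"hand":1},{"ax":0,"ay":0,"az":0,"x":0,"y":0,"z":1.27,"hand":1},{"ax":0,"ay":0,"az":0,"x":0,"y":0,"z":1.27,"hand":1},{"ax":0,"ay":0,"az":0,"x":0,"y":0,"z":1.27,"hand":1},{"ax":0,"ay":0,"az":0,"x":0,"y":0,"z":1.27,"hand":1}]' 50 | grep -E "pos|force"
python3 -m inch '[{"ax":0,"ay":0,"az":0,"x":0,"y":0,"z":0,"hand":1},{"ax":0,"ay":0,"az":0,"x":0,"y":0,"z":0,"hand":1},{"ax":0,"ay":0,"az":0,"x":0,"y":0,"z":0,"hand":1}]' 50
python3 - <<'E'
from h import *
Y=np.array([-.1253,.9921]);X=np.array([.9921,.1253]);s=get_state();d=(s["eef_pos"][:2]-[.5193,-.2824])*1e3;print("pack frame",d@X,d@Y,s["eef_pos"][2])
E
```

```text
eef_pos: [0.4896, -0.2988, 0.1308]
contact_force: [-1.3, -0.1, 0.8]
eef_pos: [0.4961, -0.298, 0.1309]
contact_force: [-0.3, 0.1, 0.7]
eef_pos: [0.5023, -0.2973, 0.1309]
contact_force: [-1.1, -0.4, 1.4]
eef_pos: [0.5086, -0.2965, 0.1309]
contact_force: [-1.5, -0.8, 1.2]
eef_pos: [0.5149, -0.2957, 0.1309]
contact_force: [-1.6, -0.9, 1.7]
eef_pos: [0.5213, -0.2949, 0.1309]
contact_force: [-1.5, -0.7, 1.9]
time: 25.95
eef_pos: [0.5214, -0.2949, 0.1311]
tcp_rot: [-0.53, 0.467, -0.468, 0.531]
contact_force: [-0.2, -0.4, 1.2]
opening: 0.159
pack frame 0.537601591276585 -12.638647116703094 0.13105908949319506
```

```bash
python3 -m inch '[{"ax":0,"ay":0,"az":0,"x":0,"y":-10,"z":0,"hand":1},{"ax":0,"ay":0,"az":0,"x":0,"y":-25,"z":0,"hand":1},{"ax":0,"ay":0,"az":0,"x":0,"y":-30,"z":0,"hand":1},{"ax":0,"ay":0,"az":0,"x":0,"y":-20,"z":0,"hand":1},{"ax":0,"ay":0.105,"az":0,"x":0,"y":0,"z":0,"hand":1}]' 50 | grep pos
python3 -m inch '[{"ax":0,"ay":0.105,"az":0,"x":0,"y":0,"z":0,"hand":1},{"ax":0,"ay":0.104,"az":0,"x":0,"y":0,"z":0,"hand":1},{"ax":0,"ay":0,"az":0,"x":10,"y":0,"z":-22,"hand":1},{"ax":0,"ay":0,"az":0,"x":10,"y":0,"z":-22,"hand":1},{"ax":0,"ay":0,"az":0,"x":10,"y":0,"z":-22,"hand":1}]' 50 | grep pos
python3 -m inch '[{"ax":0,"ay":0,"az":0,"x":10,"y":0,"z":-22,"hand":1},{"ax":0,"ay":0,"az":0,"x":9,"y":0,"z":-19,"hand":1},{"ax":0,"ay":0,"az":0,"x":0,"y":0,"z":0,"hand":1},{"ax":0,"ay":0,"az":0,"x":0,"y":0,"z":0,"hand":1},{"ax":0,"ay":0,"az":0,"x":0,"y":0,"z":0,"hand":1}]' 50 | grep pos
python3 -m inch '[{"ax":0,"ay":0,"az":0,"x":0,"y":0,"z":0,"hand":1},{"ax":0,"ay":0,"az":0,"x":0,"y":0,"z":0,"hand":1}]' 50 | grep pos
python3 - <<'E'
from h import *
plan([.4067,-.3231,.1115],-100.8)
E
```

```text
eef_pos: [0.5236, -0.2966, 0.2229]
eef_pos: [0.4501, -0.3118, 0.2162]
eef_pos: [0.4073, -0.323, 0.2164]
eef_pos: [0.4076, -0.3228, 0.216]
t 27.4 head -100.7 q6 0.89 tilt [ 0.  0. -1.] pos [ 0.4076 -0.3228  0.216 ] open 0.157 F [-0.  -0.   0.1]
  turn ay total 0.001 | shift in current axes [  0.5 104.5  -0.8] | in turned axes [  0.5 104.5  -0.8]
```

```bash
python3 -m inch '[{"ax":0,"ay":0,"az":0,"x":0.4,"y":10,"z":-0.8,"hand":1},{"ax":0,"ay":0,"az":0,"x":0,"y":15,"z":0,"hand":1},{"ax":0,"ay":0,"az":0,"x":0,"y":15,"z":0,"hand":1},{"ax":0,"ay":0,"az":0,"x":0,"y":15,"z":0,"hand":1},{"ax":0,"ay":0,"az":0,"x":0,"y":15,"z":0,"hand":1}]' 50 | grep -E "pos|force"
python3 -m inch '[{"ax":0,"ay":0,"az":0,"x":0,"y":15,"z":0,"hand":1},{"ax":0,"ay":0,"az":0,"x":0,"y":10,"z":0,"hand":1},{"ax":0,"ay":0,"az":0,"x":0,"y":5,"z":0,"hand":1},{"ax":0,"ay":0,"az":0,"x":0,"y":3,"z":0,"hand":1},{"ax":0,"ay":0,"az":0,"x":0,"y":0,"z":0,"hand":1}]' 50 | grep -E "pos|force"
python3 -m inch '[{"ax":0,"ay":0,"az":0,"x":0,"y":0,"z":0,"hand":1},{"ax":0,"ay":0,"az":0,"x":0,"y":0,"z":0,"hand":1}]' 50 | grep -E "pos|force"
```

```text
eef_pos: [0.4061, -0.3228, 0.1444]
contact_force: [0.9, -0.0, -0.3]
eef_pos: [0.406, -0.3231, 0.1126]
contact_force: [-0.2, -1.1, -0.2]
eef_pos: [0.4065, -0.3238, 0.1139]
contact_force: [0.5, 1.1, -1.1]
```

```bash
python3 -m inch '[{"ax":0,"ay":0,"az":0,"x":0,"y":1.2,"z":0,"hand":1},{"ax":0,"ay":0,"az":0,"x":0,"y":1,"z":0,"hand":1},{"ax":0,"ay":0,"az":0,"x":0,"y":0,"z":0,"hand":1},{"ax":0,"ay":0,"az":0,"x":0,"y":0,"z":0,"hand":1}]' 50 | grep -E "pos|force"
python3 -m inch '[{"ax":0,"ay":0,"az":0,"x":0,"y":0,"z":0,"hand":0.4},{"ax":0,"ay":0,"az":0,"x":0,"y":0,"z":0,"hand":0.1},{"ax":0,"ay":0,"az":0,"x":0,"y":0,"z":0,"hand":-0.2},{"ax":0,"ay":0,"az":0,"x":0,"y":0,"z":0,"hand":-0.4},{"ax":0,"ay":0,"az":0,"x":0,"y":0,"z":0,"hand":-0.4}]' 50
python3 -m inch '[{"ax":0,"ay":0,"az":0,"x":0,"y":-15,"z":0,"hand":-0.4},{"ax":0,"ay":0,"az":0,"x":0,"y":-35,"z":0,"hand":-0.4},{"ax":0,"ay":0,"az":0,"x":0,"y":-35,"z":0,"hand":-0.4},{"ax":0,"ay":-0.105,"az":0,"x":0,"y":-15,"z":0,"hand":-0.4},{"ax":0,"ay":-0.105,"az":0,"x":0,"y":0,"z":0,"hand":-0.4}]' 50
python3 -m inch '[{"ax":0,"ay":-0.104,"az":0,"x":0,"y":0,"z":0,"hand":-0.4},{"ax":0,"ay":0,"az":0,"x":0,"y":0,"z":0,"hand":-0.4},{"ax":0,"ay":0,"az":0,"x":0,"y":0,"z":0,"hand":-0.4}]' 30 >/dev/null
python3 - <<'E'
from h import *
plan([.5529,-.2779,.13],-82.8)
s=get_state();c=read_camera("wrist");T=wT(c,s);im=c["img"];hsv=cv2.cvtColor(im,cv2.COLOR_RGB2HSV)
m=(hsv[...,0]>24)&(hsv[...,0]<34)&(hsv[...,1]>180);v,u=np.nonzero(m);print(len(u),u.min(),u.max(),v.min(),v.max())
for z in (.088,.16):print(ww2pix(c,T,[.4058,-.3215,z]))
cv2.imwrite("pics/pen_back.png",im[:,:,::-1])
E
```

```text
eef_pos: [0.4063, -0.3237, 0.1116]
contact_force: [-0.4, 0.1, 2.9]
time: 29.12
eef_pos: [0.4059, -0.3232, 0.1105]
tcp_rot: [-0.451, 0.545, -0.545, 0.451]
contact_force: [-0.9, -0.0, 0.2]
opening: 0.698
time: 29.53
eef_pos: [0.4079, -0.3254, 0.2164]
tcp_rot: [0.507, -0.49, 0.497, -0.506]
contact_force: [0.8, 0.1, 0.1]
opening: 0.703
t 29.8 head -82.9 q6 0.58 tilt [-0.  0. -1.] pos [ 0.4059 -0.3231  0.2105] open 0.704 F [-0.2  0.4  0.6]
  turn ay total -0.003 | shift in current axes [-26.8  80.5 151.5] | in turned axes [-26.4  80.5 151.5]
852 303 339 184 239
(np.float64(316.79678706820994), np.float64(200.254000800127))
(np.float64(315.72621597810115), np.float64(231.01203728585284))
```

```bash
python3 -m inch '[{"ax":0,"ay":0,"az":0,"x":-5,"y":0,"z":30,"hand":-0.4},{"ax":0,"ay":0,"az":0,"x":-5,"y":0,"z":30,"hand":-0.4},{"ax":0,"ay":0,"az":0,"x":-5,"y":0,"z":30,"hand":-0.4},{"ax":0,"ay":0,"az":0,"x":-5,"y":0,"z":30,"hand":-0.4},{"ax":0,"ay":0,"az":0,"x":-6.5,"y":0,"z":31.5,"hand":-0.4}]' 30 | grep pos
python3 -m inch '[{"ax":0,"ay":0,"az":0,"x":0,"y":30,"z":0,"hand":-0.4},{"ax":0,"ay":0,"az":0,"x":0,"y":30,"z":0,"hand":-0.4},{"ax":0,"ay":0,"az":0,"x":0,"y":0,"z":0,"hand":-0.4},{"ax":0,"ay":0,"az":0,"x":0,"y":0,"z":0,"hand":-0.4},{"ax":0,"ay":0,"az":0,"x":0,"y":0,"z":0,"hand":-0.4}]' 30 | grep pos
python3 - <<'E'
from h import *
plan([.5529,-.2779,.0862],-82.8)
E
```

```text
eef_pos: [0.554, -0.2775, 0.21]
eef_pos: [0.5532, -0.2784, 0.1517]
t 30.7 head -82.9 q6 0.82 tilt [ 0.001 -0.001 -1.   ] pos [ 0.5532 -0.2784  0.1517] open 0.696 F [-0.4 -0.4  0.2]
  turn ay total -0.001 | shift in current axes [-0.6 65.5 -0.2] | in turned axes [-0.6 65.5 -0.2]
```

```bash
python3 -m inch '[{"ax":0,"ay":0,"az":0,"x":-0.5,"y":20,"z":0,"hand":-0.4},{"ax":0,"ay":0,"az":0,"x":0,"y":20,"z":0,"hand":-0.4},{"ax":0,"ay":0,"az":0,"x":0,"y":20,"z":0,"hand":-0.4},{"ax":0,"ay":0,"az":0,"x":0,"y":5,"z":0,"hand":-0.4},{"ax":0,"ay":0,"az":0,"x":0,"y":0,"z":0,"hand":-0.4}]' 30 | grep -E "pos|force"
python3 -m inch '[{"ax":0,"ay":0,"az":0,"x":0,"y":0,"z":0,"hand":-0.1},{"ax":0,"ay":0,"az":0,"x":0,"y":0,"z":0,"hand":0.1},{"ax":0,"ay":0,"az":0,"x":0,"y":0,"z":0,"hand":1},{"ax":0,"ay":0,"az":0,"x":0,"y":0,"z":0,"hand":1},{"ax":0,"ay":0,"az":0,"x":0,"y":0,"z":0,"hand":1}]' 30 | grep -E "pos|force|open"
python3 -m inch '[{"ax":0,"ay":0,"az":0,"x":0,"y":0,"z":0,"hand":1},{"ax":0,"ay":0,"az":0,"x":0,"y":0,"z":0,"hand":1}]' 30 | grep -E "pos|force|open"
python3 -m inch '[{"ax":0,"ay":0,"az":0,"x":0,"y":-3.7,"z":4.2,"hand":1},{"ax":0,"ay":0,"az":0,"x":0,"y":-3.7,"z":4.9,"hand":1},{"ax":0,"ay":0,"az":0,"x":0,"y":-3.1,"z":5.3,"hand":1},{"ax":0,"ay":0,"az":0,"x":0,"y":-2.5,"z":5.6,"hand":1},{"ax":0,"ay":0,"az":0,"x":0,"y":-1.9,"z":5.9,"hand":1}]' 30 | grep -E "pos|force"
python3 -m inch '[{"ax":0,"ay":0,"az":0,"x":0,"y":-1.2,"z":6,"hand":1},{"ax":0,"ay":0,"az":0,"x":0,"y":-0.5,"z":6.1,"hand":1},{"ax":0,"ay":0,"az":0,"x":0,"y":0.2,"z":6.2,"hand":1},{"ax":0,"ay":0,"az":0,"x":0,"y":0.8,"z":6.1,"hand":1},{"ax":0,"ay":0,"az":0,"x":0,"y":1.5,"z":6,"hand":1}]' 30 | grep -E "pos|force"
python3 -m inch '[{"ax":0,"ay":0,"az":0,"x":0,"y":2.2,"z":5.8,"hand":1},{"ax":0,"ay":0,"az":0,"x":0,"y":2.8,"z":5.5,"hand":1},{"ax":0,"ay":0,"az":0,"x":0,"y":3.4,"z":5.1,"hand":1},{"ax":0,"ay":0,"az":0,"x":0,"y":3.9,"z":4.7,"hand":1},{"ax":0,"ay":0,"az":0,"x":0,"y":4,"z":4,"hand":1}]' 30 | grep -E "pos|force"
python3 -m inch '[{"ax":0,"ay":0,"az":0,"x":0,"y":0,"z":0,"hand":1},{"ax":0,"ay":0,"az":0,"x":0,"y":0,"z":0,"hand":1},{"ax":0,"ay":0,"az":0,"x":0,"y":0,"z":0,"hand":1}]' 30 | grep -E "pos|force|open"
```

```text
eef_pos: [0.5526, -0.2777, 0.0859]
contact_force: [-0.4, 0.0, 0.2]
eef_pos: [0.554, -0.2778, 0.0883]
contact_force: [-1.0, 1.9, 6.7]
opening: 0.345
eef_pos: [0.554, -0.2778, 0.0883]
contact_force: [-1.8, 2.2, 6.5]
opening: 0.342
eef_pos: [0.575, -0.2751, 0.0995]
contact_force: [-8.5, -2.7, 0.3]
eef_pos: [0.6075, -0.2709, 0.1008]
contact_force: [-6.4, -0.2, 5.3]
eef_pos: [0.6354, -0.2674, 0.0866]
contact_force: [0.6, 2.4, 7.7]
eef_pos: [0.6357, -0.2674, 0.0863]
contact_force: [1.6, 1.2, 5.2]
opening: 0.344
```

```bash
python3 -m inch '[{"ax":0,"ay":0,"az":0,"x":0,"y":0,"z":0,"hand":0},{"ax":0,"ay":0,"az":0,"x":0,"y":0,"z":0,"hand":-0.6},{"ax":0,"ay":0,"az":0,"x":0,"y":0,"z":0,"hand":-0.6},{"ax":0,"ay":0,"az":0,"x":0,"y":-20,"z":0,"hand":-0.6},{"ax":0,"ay":0,"az":0,"x":0,"y":-40,"z":0,"hand":-0.6}]' 30 | grep -E "pos|open"
python3 -m inch '[{"ax":0,"ay":0,"az":0,"x":0,"y":-10,"z":-20,"hand":-0.6},{"ax":0,"ay":0,"az":0,"x":0,"y":0,"z":-32,"hand":-0.6},{"ax":0,"ay":0,"az":0,"x":0,"y":0,"z":-32,"hand":-0.6},{"ax":0,"ay":0,"az":0,"x":0,"y":0,"z":-32,"hand":-0.6},{"ax":0,"ay":0,"az":0,"x":0,"y":0,"z":0,"hand":-0.6}]' 30 | grep -E "pos|open"
python3 -m inch '[{"ax":0,"ay":0,"az":0,"x":0,"y":0,"z":0,"hand":-0.6},{"ax":0,"ay":0,"az":0,"x":0,"y":0,"z":0,"hand":-0.6},{"ax":0,"ay":0,"az":0,"x":0,"y":0,"z":0,"hand":-0.6}]' 30 >/dev/null
python3 - <<'E'
from h import *
import pickle
plan([.5195,-.2824,.028],-82.8)
s=get_state();c=read_camera("wrist");im=c["img"];T=wT(c,s);pickle.dump((c,T),open("w12.pkl","wb"))
def prof(im,T,c):
    hsv=cv2.cvtColor(im,cv2.COLOR_RGB2HSV)
    m=((hsv[...,0]<6)|(hsv[...,0]>174))&(hsv[...,1]>150);m[110:]=0;v,u=np.nonzero(m);print("knob rows",v.max(),"cols",np.percentile(u,[2,98]))
    m=(hsv[...,0]>8)&(hsv[...,0]<22)&(hsv[...,1]>180)&(hsv[...,2]>90);m[190:]=0;v,u=np.nonzero(m)
    print("band",np.percentile(u,[2,98]),np.percentile(v,[2,98]),[np.round(wpix2w(c,T,u.mean(),q,.034),4).tolist() for q in np.percentile(v,[2,98])])
prof(im,T,c)
c0,T0=pickle.load(open("w7.pkl","rb"));prof(c0["img"],T0,c0)
E
```

```text
eef_pos: [0.6296, -0.2651, 0.1362]
opening: 0.795
eef_pos: [0.5134, -0.2812, 0.1516]
opening: 0.799
t 34.2 head -82.8 q6 0.78 tilt [ 0.001 -0.001 -1.   ] pos [ 0.5195 -0.2821  0.1539] open 0.799 F [-0.3  0.5  0.3]
  turn ay total 0.0 | shift in current axes [ 3.000e-01  1.259e+02 -1.000e-01] | in turned axes [ 3.000e-01  1.259e+02 -1.000e-01]
knob rows 64 cols [297. 342.]
band [124. 342.] [ 72. 173.] [[0.624, -0.2542, 0.034], [0.5418, -0.2641, 0.034]]
knob rows 66 cols [296. 342.]
band [124. 342.] [ 73. 174.] [[0.6242, -0.2546, 0.034], [0.542, -0.2645, 0.034]]
```

```bash
python3 -m inch '[{"ax":0,"ay":0,"az":0,"x":0.3,"y":25,"z":0.5,"hand":-0.6},{"ax":0,"ay":0,"az":0,"x":0,"y":35,"z":0,"hand":-0.6},{"ax":0,"ay":0,"az":0,"x":0,"y":35,"z":0,"hand":-0.6},{"ax":0,"ay":0,"az":0,"x":0,"y":20,"z":0,"hand":-0.6},{"ax":0,"ay":0,"az":0,"x":0,"y":10.5,"z":0,"hand":-0.6}]' 60 | grep -E "pos|force"
python3 -m inch '[{"ax":0,"ay":0,"az":0,"x":0,"y":0,"z":0,"hand":-0.6},{"ax":0,"ay":0,"az":0,"x":0,"y":0,"z":0,"hand":-0.6},{"ax":0,"ay":0,"az":0,"x":0,"y":0,"z":0,"hand":-0.3},{"ax":0,"ay":0,"az":0,"x":0,"y":0,"z":0,"hand":0},{"ax":0,"ay":0,"az":0,"x":0,"y":0,"z":0,"hand":1}]' 60 | grep -E "pos|force|open"
python3 -m inch '[{"ax":0,"ay":0,"az":0,"x":0,"y":0,"z":0,"hand":1},{"ax":0,"ay":0,"az":0,"x":0,"y":0,"z":0,"hand":1},{"ax":0,"ay":0,"az":0,"x":0,"y":0,"z":0,"hand":1},{"ax":0,"ay":0,"az":0,"x":0,"y":-10,"z":0,"hand":1},{"ax":0,"ay":0,"az":0,"x":0,"y":-20,"z":0,"hand":1}]' 60 | grep -E "pos|force|open"
python3 - <<'E'
from h import *
plan([.6,.3,.2],-90)
c=read_camera("top");im=c["img"];cv2.imwrite("pics/top2.png",im[:,:,::-1])
hsv=cv2.cvtColor(im,cv2.COLOR_RGB2HSV);m=(hsv[...,0]>45)&(hsv[...,0]<75)&(hsv[...,1]>120)&(hsv[...,2]>60)
n,l,st,ce=cv2.connectedComponentsWithStats(m.astype(np.uint8))
for i in range(1,n):
    if st[i,4]>20:print("green",st[i],np.round(ce[i],1),np.round(pix2w(c,*ce[i],.026),4))
import pickle
a=pickle.load(open("top.pkl","rb"))["img"];hsv=cv2.cvtColor(a,cv2.COLOR_RGB2HSV);m=(hsv[...,0]>45)&(hsv[...,0]<75)&(hsv[...,1]>120)&(hsv[...,2]>60)
n,l,st,ce=cv2.connectedComponentsWithStats(m.astype(np.uint8))
for i in range(1,n):
    if st[i,4]>20:print("was",st[i],np.round(ce[i],1))
# drawer edges : unit front edge and handle rows along column 193
print(im[100:205,193].mean(1).astype(int).tolist())
print("row150",im[150,115:275].mean(1).astype(int).tolist())
E
```

```text
eef_pos: [0.518, -0.2803, 0.024]
contact_force: [-0.3, 1.0, -0.3]
eef_pos: [0.5208, -0.2833, 0.0308]
contact_force: [0.6, -0.6, -0.8]
opening: 0.448
eef_pos: [0.5168, -0.2803, 0.0558]
contact_force: [-0.8, 0.4, -2.4]
opening: 0.449
t 35.5 head -82.8 q6 0.78 tilt [-0.006  0.004 -1.   ] pos [ 0.5168 -0.2803  0.0558] open 0.449 F [-0.8  0.4 -2.4]
  turn ay total 0.126 | shift in current axes [-565.3 -144.2  155.3] | in turned axes [-580.3 -144.2   83.2]
green [307 127  16  11  88] [314.5 131.5] [ 0.6595 -0.0639  0.026 ]
was [307 126  16  12  91] [314.6 131.5]
[202, 202, 203, 203, 203, 204, 204, 205, 205, 204, 205, 205, 205, 201, 177, 135, 131, 149, 154, 156, 159, 161, 162, 160, 161, 161, 162, 159, 156, 150, 145, 145, 151, 155, 159, 157, 156, 155, 154, 147, 140, 141, 140, 139, 140, 143, 146, 147, 148, 144, 138, 140, 143, 146, 147, 150, 152, 152, 148, 137, 134, 135, 140, 143, 147, 148, 147, 148, 148, 146, 144, 141, 142, 144, 143, 140, 127, 124, 130, 134, 134, 127, 96, 59, 75, 140, 172, 181, 181, 181, 180, 181, 181, 180, 181, 173, 154, 143, 142, 137, 138, 161, 175, 178, 176]
row150 [181, 180, 169, 136, 134, 167, 179, 180, 180, 180, 180, 181, 180, 180, 176, 161, 141, 115, 72, 48, 44, 44, 46, 46, 49, 60, 98, 139, 151, 150, 150, 152, 150, 150, 151, 150, 149, 149, 149, 148, 148, 148, 147, 147, 147, 146, 146, 145, 145, 145, 144, 144, 144, 144, 143, 142, 142, 142, 141, 141, 141, 141, 140, 139, 140, 141, 142, 142, 141, 141, 141, 141, 140, 140, 139, 139, 138, 139, 138, 138, 137, 139, 138, 142, 145, 145, 145, 145, 145, 144, 145, 145, 145, 144, 143, 143, 144, 144, 142, 143, 143, 143, 142, 144, 142, 142, 142, 143, 142, 143, 142, 141, 142, 142, 142, 143, 143, 141, 142, 142, 141, 141, 141, 140, 138, 137, 137, 139, 137, 138, 137, 137, 138, 138, 139, 138, 139, 142, 144, 132, 90, 63, 61, 98, 165, 185, 187, 188, 188, 187, 188, 188, 187, 189, 188, 189, 189, 189, 189, 178]
```

Run:
```python
from h import *
import pickle
c=pickle.load(open("top.pkl","rb"));p=lambda u,v,z:print(np.round(pix2w(c,u,v,z),4))
for a in [(141.5,150,.022),(254,150,.063),(193,181.5,.074),(193,185,.074),(193,114.5,.085),(135,181.5,.074),(250,181.5,.074)]:p(*a)
p(193,197.5,.047);p(125,114.5,.085);p(262,114.5,.085)
hsv=cv2.cvtColor(c["img"],cv2.COLOR_RGB2HSV)
im=c["img"].mean(2).astype(int)
print("handle row196",im[198,160:225].tolist());print("frontrow col150",im[172:192,150].tolist(),"col240",im[172:192,240].tolist())
print("unit front col135",im[105:125,135].tolist(),"col 250",im[105:125,250].tolist())
```

```text
[0.6117 0.3685 0.022 ]
[0.6049 0.0772 0.063 ]
[0.5273 0.2164 0.074 ]
[0.5191 0.2161 0.074 ]
[0.6837 0.218  0.085 ]
[0.5263 0.3537 0.074 ]
[0.5283 0.0825 0.074 ]
[0.4919 0.225  0.047 ]
[0.6832 0.3794 0.085 ]
[0.6841 0.0559 0.085 ]
handle row196 [160, 159, 160, 160, 154, 137, 124, 119, 119, 118, 119, 118, 119, 119, 119, 120, 120, 119, 119, 120, 120, 120, 120, 120, 120, 121, 120, 120, 120, 120, 121, 121, 121, 121, 121, 120, 121, 121, 121, 122, 121, 121, 121, 121, 122, 123, 122, 122, 121, 122, 121, 123, 122, 121, 121, 120, 119, 117, 106, 103, 124, 111, 117, 140, 148]
frontrow col150 [119, 119, 116, 102, 102, 106, 108, 107, 102, 79, 50, 54, 103, 141, 154, 157, 157, 157, 157, 158] col240 [117, 120, 119, 118, 113, 105, 107, 113, 117, 119, 114, 85, 54, 69, 122, 149, 154, 153, 156, 154]
unit front col135 [179, 179, 179, 178, 178, 179, 180, 179, 167, 119, 73, 63, 62, 62, 60, 60, 57, 55, 53, 52] col 250 [174, 174, 174, 173, 173, 175, 175, 176, 176, 170, 149, 114, 120, 137, 144, 143, 139, 136, 136, 136]
```

```bash
python3 -m inch '[{"ax":0,"ay":0,"az":0,"x":0,"y":-30,"z":0,"hand":1},{"ax":0,"ay":0,"az":0,"x":0,"y":-35,"z":0,"hand":1},{"ax":0,"ay":0.063,"az":0,"x":0,"y":-30,"z":0,"hand":1},{"ax":0,"ay":0.063,"az":0,"x":0,"y":0,"z":0,"hand":1},{"ax":0,"ay":0,"az":0,"x":-20,"y":0,"z":6,"hand":1}]' 60 | grep -E "pos|open"
python3 -m inch '[{"ax":0,"ay":0,"az":0,"x":-36,"y":0,"z":6,"hand":1},{"ax":0,"ay":0,"az":0,"x":-36,"y":0,"z":6,"hand":1},{"ax":0,"ay":0,"az":0,"x":-36,"y":0,"z":6,"hand":1},{"ax":0,"ay":0,"az":0,"x":-36,"y":0,"z":6,"hand":1},{"ax":0,"ay":0,"az":0,"x":-36,"y":0,"z":6,"hand":1}]' 60 | grep -E "pos|open"
python3 -m inch '[{"ax":0,"ay":0,"az":0,"x":-36,"y":0,"z":6,"hand":1},{"ax":0,"ay":0,"az":0,"x":-36,"y":0,"z":6,"hand":1},{"ax":0,"ay":0,"az":0,"x":-36,"y":0,"z":6,"hand":1},{"ax":0,"ay":0,"az":0,"x":-36,"y":0,"z":6,"hand":1},{"ax":0,"ay":0,"az":0,"x":-36,"y":0,"z":6,"hand":1}]' 60 | grep -E "pos|open"
python3 -m inch '[{"ax":0,"ay":0,"az":0,"x":-36,"y":0,"z":6,"hand":1},{"ax":0,"ay":0,"az":0,"x":-36,"y":0,"z":6,"hand":1},{"ax":0,"ay":0,"az":0,"x":-36,"y":0,"z":6,"hand":1},{"ax":0,"ay":0,"az":0,"x":-36,"y":0,"z":6,"hand":1},{"ax":0,"ay":0,"az":0,"x":-36,"y":0,"z":6,"hand":1}]' 60 | grep -E "pos|open"
python3 -m inch '[{"ax":0,"ay":0,"az":0,"x":-7,"y":0,"z":0,"hand":1},{"ax":0,"ay":0,"az":0,"x":0,"y":0,"z":0,"hand":1},{"ax":0,"ay":0,"az":0,"x":0,"y":0,"z":0,"hand":1},{"ax":0,"ay":0,"az":0,"x":0,"y":0,"z":0,"hand":1}]' 60 >/dev/null
python3 - <<'E'
from h import *
plan([.61,.285,.0425],-90)
s=get_state();c=read_camera("wrist");save("w13.png",c["img"],(100,0,520,360),1.4)
E
```

```text
eef_pos: [0.5261, -0.2655, 0.1567]
opening: 0.451
eef_pos: [0.5546, -0.0803, 0.1527]
opening: 0.444
eef_pos: [0.5847, 0.0998, 0.1527]
opening: 0.453
eef_pos: [0.6147, 0.2797, 0.1525]
opening: 0.45
t 37.6 head -90.1 q6 1.85 tilt [-0.001 -0.001 -1.   ] pos [0.6149 0.2836 0.1525] open 0.449 F [ 0.7  0.  -2.1]
  turn ay total -0.001 | shift in current axes [ -1.4 110.   -4.9] | in turned axes [ -1.4 110.   -4.9]
```

View pics/w13.png

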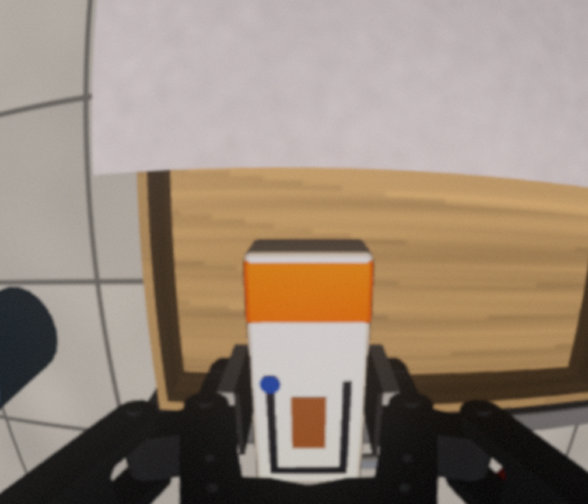

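Run:
```python
from h import *
c=read_camera("wrist");f=lambda u,v,y:print(np.round(tool(c,100+u/1.4,v/1.4,y),1))
f(430,372,.1305);f(300,168,.0675);f(182,350,.1305);f(580,350,.1305)
```

```text
[ 86.5 130.5 -68. ]
[-2.5 67.5 68.5]
[-84.6 130.5 -51.2]
[211.7 130.5 -56.8]
```

```bash
python3 -m inch '[{"ax":0,"ay":0,"az":0,"x":0,"y":25,"z":-1,"hand":1},{"ax":0,"ay":0,"az":0,"x":0,"y":30,"z":0,"hand":1},{"ax":0,"ay":0,"az":0,"x":0,"y":25,"z":0,"hand":1},{"ax":0,"ay":0,"az":0,"x":0,"y":15,"z":0,"hand":1},{"ax":0,"ay":0,"az":0,"x":0,"y":6,"z":0,"hand":1}]' 60 | grep -E "pos|force"
python3 -m inch '[{"ax":0,"ay":0,"az":0,"x":0,"y":4,"z":0,"hand":1},{"ax":0,"ay":0,"az":0,"x":0,"y":2,"z":0,"hand":1},{"ax":0,"ay":0,"az":0,"x":0,"y":2,"z":0,"hand":1},{"ax":0,"ay":0,"az":0,"x":0,"y":0,"z":0,"hand":1},{"ax":0,"ay":0,"az":0,"x":0,"y":0,"z":0,"hand":1}]' 60 | grep -E "pos|force"
python3 -m inch '[{"ax":0,"ay":0,"az":0,"x":0,"y":0.7,"z":0,"hand":1},{"ax":0,"ay":0,"az":0,"x":0,"y":0,"z":0,"hand":1},{"ax":0,"ay":0,"az":0,"x":0,"y":0,"z":0,"hand":1}]' 60 | grep -E "pos|force"
```

```text
eef_pos: [0.6123, 0.2831, 0.0485]
contact_force: [-1.6, -0.2, -2.6]
eef_pos: [0.6151, 0.2853, 0.0455]
contact_force: [-0.2, -0.9, -1.4]
eef_pos: [0.615, 0.2853, 0.0447]
contact_force: [-0.3, 0.7, 1.5]
```

```bash
python3 -m inch '[{"ax":0,"ay":0,"az":0,"x":0,"y":0,"z":0,"hand":0.05},{"ax":0,"ay":0,"az":0,"x":0,"y":0,"z":0,"hand":-0.1},{"ax":0,"ay":0,"az":0,"x":0,"y":0,"z":0,"hand":-0.3},{"ax":0,"ay":0,"az":0,"x":0,"y":0,"z":0,"hand":-0.4},{"ax":0,"ay":0,"az":0,"x":0,"y":0,"z":0,"hand":-0.4}]' 60 | grep -E "pos|force|open"
python3 -m inch '[{"ax":0,"ay":0,"az":0,"x":0,"y":-15,"z":0,"hand":-0.4},{"ax":0,"ay":0,"az":0,"x":0,"y":-35,"z":0,"hand":-0.4},{"ax":0,"ay":0,"az":0,"x":0,"y":-40,"z":0,"hand":-0.4},{"ax":0,"ay":0,"az":0,"x":0,"y":-30,"z":0,"hand":-0.4},{"ax":0,"ay":0,"az":0,"x":0,"y":0,"z":0,"hand":-0.4}]' 60 | grep -E "pos|force|open"
python3 -m inch '[{"ax":0,"ay":0,"az":0,"x":0,"y":0,"z":0,"hand":-0.4},{"ax":0,"ay":0,"az":0,"x":0,"y":0,"z":0,"hand":-0.4}]' 60 | grep -E "pos|force|open"
python3 - <<'E'
from h import *
s=get_state();c=read_camera("wrist");T=wT(c,s);im=c["img"];hsv=cv2.cvtColor(im,cv2.COLOR_RGB2HSV)
m=(hsv[...,0]>10)&(hsv[...,0]<19)&(hsv[...,1]>215)&(hsv[...,2]>130)
n,l,st,ce=cv2.connectedComponentsWithStats(m.astype(np.uint8))
for i in range(1,n):
    if st[i,4]>100:
        x,y,w,h,_=st[i];print("band",st[i],[np.round(wpix2w(c,T,a,b,.048),4).tolist() for a,b in((x,y),(x+w,y),(x,y+h),(x+w,y+h))])
c=read_camera("top");im=c["img"];hsv=cv2.cvtColor(im,cv2.COLOR_RGB2HSV);m=(hsv[...,0]>45)&(hsv[...,0]<75)&(hsv[...,1]>120)&(hsv[...,2]>60)
n,l,st,ce=cv2.connectedComponentsWithStats(m.astype(np.uint8))
for i in range(1,n):
    if st[i,4]>20:print("green",st[i],np.round(ce[i],1))
plan([.6284,-.0807,.15],25.4-90)
E
```

```text
eef_pos: [0.6142, 0.2849, 0.0432]
contact_force: [-0.2, 0.3, 0.2]
opening: 0.697
eef_pos: [0.6189, 0.2865, 0.1745]
contact_force: [1.1, -0.4, 1.2]
opening: 0.701
eef_pos: [0.614, 0.2849, 0.1639]
contact_force: [0.2, -0.4, -0.5]
opening: 0.703
band [296 164  47  11 218] [[0.6466, 0.303, 0.048], [0.6466, 0.2651, 0.048], [0.6375, 0.3032, 0.048], [0.6375, 0.2649, 0.048]]
green [295 131  15  11  88] [301.7 135.8]
t 39.9 head -90.0 q6 1.86 tilt [-0.003 -0.001 -1.   ] pos [0.6131 0.2846 0.1615] open 0.701 F [-0.5 -1.1  0.1]
  turn ay total -0.444 | shift in current axes [365.3  11.5  15.4] | in turned axes [ 336.6   11.5 -142.8]
```

```bash
cat >> h.py <<'E'
def greenpack(c):
    im=c["img"];hsv=cv2.cvtColor(im,cv2.COLOR_RGB2HSV)
    g=(hsv[...,0]>45)&(hsv[...,0]<75)&(hsv[...,1]>90)&(hsv[...,2]>50);g[:,:272]=0;g[:100]=0
    v,u=np.nonzero(g);gc=np.array([u.mean(),v.mean()])
    w=(im.min(2)>195);yy,xx=np.mgrid[:im.shape[0],:im.shape[1]];w&=np.hypot(xx-gc[0],yy-gc[1])<50
    n,l,st,ce=cv2.connectedComponentsWithStats(w.astype(np.uint8));i=1+np.argmax(st[1:,4]);w=l==i
    pts=np.argwhere(w|(g&(np.hypot(xx-gc[0],yy-gc[1])<14)))[:,::-1].astype(np.float32)
    P=np.array([pix2w(c,*p,.026)[:2] for p in pts]);r=cv2.minAreaRect((P*1000).astype(np.float32))
    G=pix2w(c,*gc,.026)[:2];d=G-np.array(r[0])/1000
    print("green n",len(pts),"rect",np.round(r[0],1),np.round(r[1],1),"heading",np.degrees(np.arctan2(d[1],d[0])).round(1),"rect ang",round(r[2],1),"dist band",np.linalg.norm(d).round(4))
E
python3 - <<'E'
from h import *
import pickle
greenpack(pickle.load(open("top.pkl","rb")));c=read_camera("top");greenpack(c);pickle.dump(c,open("top3.pkl","wb"))
E
```

```text
Traceback (most recent call last):
  File "h.py", line 42, in greenpack
    n,l,st,ce=cv2.connectedComponentsWithStats(w.astype(np.uint8));i=1+np.argmax(st[1:,4]);w=l==i
                                                                       ~~~~~~~~~^^^^^^^^^^
ValueError: attempt to get argmax of an empty sequence
```

```bash
sed -i 's/g\[:,:272\]=0;g\[:100\]=0/g[:,:272]=0;g[:,350:]=0;g[:100]=0;g[200:]=0/; s/im.min(2)>195/im.min(2)>185/' h.py
python3 - <<'E'
from h import *
import pickle
c0=pickle.load(open("top.pkl","rb"));print(c0["img"][138:160:3,322].tolist(),c0["img"][150,280:300:6].tolist())
greenpack(c0);c=read_camera("top");greenpack(c);pickle.dump(c,open("top3.pkl","wb"))
E
```

```text
[[189, 192, 196], [188, 191, 195], [190, 172, 164], [190, 134, 87], [190, 143, 103], [189, 179, 174], [168, 170, 175], [128, 129, 133]] [[158, 158, 152], [157, 157, 151], [158, 158, 152], [159, 158, 153]]
green n 196 rect [647.5 -70.1] [43.7 38.7] heading 26.4 rect ang 27.3 dist band 0.0137
green n 213 rect [635.6 -39.5] [45.9 37.5] heading 27.2 rect ang 27.1 dist band 0.015
```

```bash
python3 -m inch '[{"ax":0,"ay":-0.114,"az":0,"x":0,"y":0,"z":0,"hand":-1},{"ax":0,"ay":-0.114,"az":0,"x":0,"y":0,"z":0,"hand":-1},{"ax":0,"ay":-0.113,"az":0,"x":0,"y":0,"z":0,"hand":-1},{"ax":0,"ay":-0.113,"az":0,"x":0,"y":0,"z":0,"hand":-1},{"ax":0,"ay":0,"az":0,"x":30,"y":0,"z":-14,"hand":-1}]' 60 | grep -E "pos|open"
python3 -m inch '[{"ax":0,"ay":0,"az":0,"x":34,"y":0,"z":-16,"hand":-1},{"ax":0,"ay":0,"az":0,"x":34,"y":0,"z":-16,"hand":-1},{"ax":0,"ay":0,"az":0,"x":34,"y":0,"z":-16,"hand":-1},{"ax":0,"ay":0,"az":0,"x":34,"y":0,"z":-16,"hand":-1},{"ax":0,"ay":0,"az":0,"x":34,"y":0,"z":-16,"hand":-1}]' 60 | grep -E "pos|open"
python3 -m inch '[{"ax":0,"ay":0,"az":0,"x":34,"y":0,"z":-16,"hand":-1},{"ax":0,"ay":0,"az":0,"x":34,"y":0,"z":-16,"hand":-1},{"ax":0,"ay":0,"az":0,"x":34,"y":0,"z":-17,"hand":-1},{"ax":0,"ay":0,"az":0,"x":0,"y":0,"z":0,"hand":-1},{"ax":0,"ay":0,"az":0,"x":0,"y":0,"z":0,"hand":-1}]' 60 | grep -E "pos|open"
python3 -m inch '[{"ax":0,"ay":0,"az":0,"x":0,"y":0,"z":0,"hand":-1},{"ax":0,"ay":0,"az":0,"x":0,"y":0,"z":0,"hand":-1},{"ax":0,"ay":0,"az":0,"x":0,"y":0,"z":0,"hand":-1}]' 60 | grep -E "pos|open"
cat >> h.py <<'E'
def wgreen():
    s=get_state();c=read_camera("wrist");im=c["img"];hsv=cv2.cvtColor(im,cv2.COLOR_RGB2HSV)
    g=((hsv[...,0]>45)&(hsv[...,0]<75)&(hsv[...,1]>150)&(hsv[...,2]>50)).astype(np.uint8)
    n,l,st,ce=cv2.connectedComponentsWithStats(g)
    y=s["eef_pos"][2]-.026
    for i in range(1,n):
        if st[i,4]>150:
            P=np.array([tool(c,u,v,y)[[0,2]] for v,u in np.argwhere(l==i)],np.float32);r=cv2.minAreaRect(P)
            print("band",st[i],"tool x,z centre",np.round(r[0],1),"size",np.round(r[1],1),"ang",round(r[2],1))
    b=((hsv[...,0]>105)&(hsv[...,0]<130)&(hsv[...,1]>120)).astype(np.uint8);n,l,st,ce=cv2.connectedComponentsWithStats(b)
    for i in range(1,n):
        if 12<st[i,4]<300: print("blue dot?",st[i],np.round(tool(c,*ce[i],y),1))
    cv2.imwrite("pics/green%d.png"%int(s["time"]*100),im[:,:,::-1])
E
python3 - <<'E'
from h import *
plan([.6165,-.050,.02],-64);wgreen()
E
```

```text
eef_pos: [0.6135, 0.2554, 0.1615]
opening: 1.001
eef_pos: [0.6163, 0.0624, 0.1616]
opening: 1.001
eef_pos: [0.6173, -0.0512, 0.1618]
opening: 0.999
eef_pos: [0.6178, -0.0476, 0.1628]
opening: 1.006
t 41.4 head -63.9 q6 0.87 tilt [-0.001  0.    -1.   ] pos [ 0.6178 -0.0476  0.1628] open 1.006 F [-0.7 -0.4 -0. ]
  turn ay total 0.002 | shift in current axes [  1.5 142.8  -2.2] | in turned axes [  1.5 142.8  -2.2]
band [300 151  42  17 557] tool x,z centre [ 1.1 33.2] size [14.1 35.9] ang 89.8
blue dot? [633  76   7  17  40] [421.8 136.8 160.4]
blue dot? [304 192   5   6  26] [-11.9 136.8   1.3]
blue dot? [240 216  11   7  23] [-70.6 136.8 -22.6]
```

```bash
python3 -m inch '[{"ax":0,"ay":0,"az":0,"x":0,"y":30,"z":1,"hand":-1},{"ax":0,"ay":0,"az":0,"x":0,"y":35,"z":0,"hand":-1},{"ax":0,"ay":0,"az":0,"x":0,"y":35,"z":0,"hand":-1},{"ax":0,"ay":0,"az":0,"x":0,"y":28,"z":0,"hand":-1},{"ax":0,"ay":0,"az":0,"x":0,"y":15,"z":0,"hand":-1}]' 60 | grep -E "pos|force"
python3 -m inch '[{"ax":0,"ay":0,"az":0,"x":0,"y":0,"z":0,"hand":-1},{"ax":0,"ay":0,"az":0,"x":0,"y":0,"z":0,"hand":-1},{"ax":0,"ay":0,"az":0,"x":0,"y":0,"z":0,"hand":-1}]' 60 | grep -E "pos|force"
python3 - <<'E'
from h import *
plan([.6165,-.050,.02],-64);wgreen()
E
```

```text
eef_pos: [0.6163, -0.047, 0.0161]
contact_force: [-0.5, 1.4, 0.2]
eef_pos: [0.6208, -0.0488, 0.0226]
contact_force: [0.7, 0.3, 0.1]
t 42.1 head -64.0 q6 0.88 tilt [ 0.004 -0.001 -1.   ] pos [ 0.6208 -0.0488  0.0226] open 1.006 F [0.7 0.3 0.1]
  turn ay total 0.001 | shift in current axes [-0.8  2.6 -4.4] | in turned axes [-0.8  2.6 -4.4]
band [ 272  188   90   41 3448] tool x,z centre [-1.2 31.5] size [18.2 38.4] ang 89.8
blue dot? [282 268  13  13 123] [-14.3  -3.4  -0.9]
```

```bash
python3 -m inch '[{"ax":0,"ay":0,"az":0,"x":-1,"y":2.5,"z":-1,"hand":-1},{"ax":0,"ay":0,"az":0,"x":0,"y":0,"z":0,"hand":-1},{"ax":0,"ay":0,"az":0,"x":0,"y":0,"z":0,"hand":-0.5},{"ax":0,"ay":0,"az":0,"x":0,"y":0,"z":0,"hand":0},{"ax":0,"ay":0,"az":0,"x":0,"y":0,"z":0,"hand":1}]' 60 | grep -E "pos|force|open"
python3 -m inch '[{"ax":0,"ay":0,"az":0,"x":0,"y":0,"z":0,"hand":1},{"ax":0,"ay":0,"az":0,"x":0,"y":0,"z":0,"hand":1},{"ax":0,"ay":0,"az":0,"x":0,"y":0,"z":0,"hand":1},{"ax":0,"ay":0,"az":0,"x":0,"y":0,"z":0,"hand":1}]' 60 | grep -E "pos|force|open"
python3 -m inch '[{"ax":0,"ay":0,"az":0,"x":0,"y":-15,"z":0,"hand":1},{"ax":0,"ay":0,"az":0,"x":0,"y":-35,"z":0,"hand":1},{"ax":0,"ay":0,"az":0,"x":0,"y":-40,"z":0,"hand":1},{"ax":0,"ay":0,"az":0,"x":0,"y":-40,"z":0,"hand":1},{"ax":0,"ay":0.114,"az":0,"x":0,"y":0,"z":0,"hand":1}]' 60 | grep -E "pos|force|open"
python3 -m inch '[{"ax":0,"ay":0.114,"az":0,"x":0,"y":0,"z":0,"hand":1},{"ax":0,"ay":0.114,"az":0,"x":0,"y":0,"z":0,"hand":1},{"ax":0,"ay":0.112,"az":0,"x":0,"y":0,"z":0,"hand":1},{"ax":0,"ay":0,"az":0,"x":0,"y":0,"z":0,"hand":1},{"ax":0,"ay":0,"az":0,"x":0,"y":0,"z":0,"hand":1}]' 60 | grep -E "pos|force|open"
python3 - <<'E'
from h import *
plan([.6145,.17,.043],-90)
E
```

```text
eef_pos: [0.6178, -0.0483, 0.0182]
contact_force: [0.2, 0.7, 0.0]
opening: 0.599
eef_pos: [0.6181, -0.0484, 0.0183]
contact_force: [0.1, 0.0, 2.4]
opening: 0.457
eef_pos: [0.6227, -0.0493, 0.1588]
contact_force: [1.8, -0.4, 1.0]
opening: 0.448
eef_pos: [0.6172, -0.0482, 0.1479]
contact_force: [-0.3, 0.4, -1.9]
opening: 0.451
t 43.8 head -89.8 q6 1.33 tilt [-0.001  0.    -1.   ] pos [ 0.6172 -0.0482  0.1479] open 0.451 F [-0.3  0.4 -1.9]
  turn ay total 0.003 | shift in current axes [-218.2  104.9   -2.1] | in turned axes [-218.2  104.9   -2.7]
```

```bash
python3 -m inch '[{"ax":0,"ay":0,"az":0,"x":-36,"y":0,"z":-0.5,"hand":1},{"ax":0,"ay":0,"az":0,"x":-36,"y":0,"z":-0.5,"hand":1},{"ax":0,"ay":0,"az":0,"x":-36,"y":0,"z":-0.5,"hand":1},{"ax":0,"ay":0,"az":0,"x":-36,"y":0,"z":-0.5,"hand":1},{"ax":0,"ay":0,"az":0,"x":-36,"y":0,"z":-0.5,"hand":1}]' 60 | grep -E "pos|open"
python3 -m inch '[{"ax":0,"ay":0,"az":0,"x":-38,"y":0,"z":0,"hand":1},{"ax":0,"ay":0,"az":0,"x":0,"y":0,"z":0,"hand":1},{"ax":0,"ay":0,"az":0,"x":0,"y":0,"z":0,"hand":1},{"ax":0,"ay":0,"az":0,"x":0,"y":0,"z":0,"hand":1}]' 60 | grep -E "pos|open"
python3 -m inch '[{"ax":0,"ay":0,"az":0,"x":0,"y":25,"z":0,"hand":1},{"ax":0,"ay":0,"az":0,"x":0,"y":30,"z":0,"hand":1},{"ax":0,"ay":0,"az":0,"x":0,"y":25,"z":0,"hand":1},{"ax":0,"ay":0,"az":0,"x":0,"y":15,"z":0,"hand":1},{"ax":0,"ay":0,"az":0,"x":0,"y":5,"z":0,"hand":1}]' 60 | grep -E "pos|force"
python3 -m inch '[{"ax":0,"ay":0,"az":0,"x":0,"y":0,"z":0,"hand":1},{"ax":0,"ay":0,"az":0,"x":0,"y":0,"z":0,"hand":1},{"ax":0,"ay":0,"az":0,"x":0,"y":2,"z":0,"hand":1},{"ax":0,"ay":0,"az":0,"x":0,"y":2,"z":0,"hand":1},{"ax":0,"ay":0,"az":0,"x":0,"y":0,"z":0,"hand":1}]' 60 | grep -E "pos|force"
python3 -m inch '[{"ax":0,"ay":0,"az":0,"x":0,"y":0,"z":0,"hand":1},{"ax":0,"ay":0,"az":0,"x":0,"y":0,"z":0,"hand":1}]' 60 | grep -E "pos|force"
```

```text
eef_pos: [0.6147, 0.1332, 0.1479]
opening: 0.456
eef_pos: [0.6149, 0.1696, 0.1476]
opening: 0.452
eef_pos: [0.613, 0.1679, 0.0442]
contact_force: [-0.5, -0.1, -1.8]
eef_pos: [0.6159, 0.1698, 0.0449]
contact_force: [-0.4, -0.3, -1.9]
eef_pos: [0.6154, 0.1699, 0.0444]
contact_force: [-0.3, -0.2, -1.7]
```

```bash
python3 -m inch '[{"ax":0,"ay":0,"az":0,"x":0,"y":1.5,"z":0,"hand":1},{"ax":0,"ay":0,"az":0,"x":0,"y":1.5,"z":0,"hand":1},{"ax":0,"ay":0,"az":0,"x":0,"y":0,"z":0,"hand":1},{"ax":0,"ay":0,"az":0,"x":0,"y":0,"z":0,"hand":1}]' 60 | grep -E "pos|force"
python3 -m inch '[{"ax":0,"ay":0,"az":0,"x":0,"y":0,"z":0,"hand":0.05},{"ax":0,"ay":0,"az":0,"x":0,"y":0,"z":0,"hand":-0.1},{"ax":0,"ay":0,"az":0,"x":0,"y":0,"z":0,"hand":-0.3},{"ax":0,"ay":0,"az":0,"x":0,"y":0,"z":0,"hand":-0.4},{"ax":0,"ay":0,"az":0,"x":0,"y":0,"z":0,"hand":-0.4}]' 60 | grep -E "pos|force|open"
python3 -m inch '[{"ax":0,"ay":0,"az":0,"x":0,"y":-15,"z":0,"hand":-0.4},{"ax":0,"ay":0,"az":0,"x":0,"y":-35,"z":0,"hand":-0.4},{"ax":0,"ay":0,"az":0,"x":0,"y":-40,"z":0,"hand":-0.4},{"ax":0,"ay":0,"az":0,"x":0,"y":-30,"z":0,"hand":-0.4},{"ax":0,"ay":0,"az":0,"x":0,"y":0,"z":0,"hand":-0.4}]' 60 | grep -E "pos"
python3 -m inch '[{"ax":0,"ay":0,"az":0,"x":0,"y":0,"z":0,"hand":1},{"ax":0,"ay":0,"az":0,"x":0,"y":0,"z":0,"hand":1},{"ax":0,"ay":0,"az":0,"x":0,"y":0,"z":0,"hand":1}]' 60 | grep -E "pos|open"
python3 - <<'E'
from h import *
s=get_state();c=read_camera("wrist");T=wT(c,s);im=c["img"];hsv=cv2.cvtColor(im,cv2.COLOR_RGB2HSV)
for nm,m in (("orange",(hsv[...,0]>10)&(hsv[...,0]<19)&(hsv[...,1]>215)&(hsv[...,2]>130)),("green",(hsv[...,0]>45)&(hsv[...,0]<75)&(hsv[...,1]>150)&(hsv[...,2]>50))):
  n,l,st,ce=cv2.connectedComponentsWithStats(m.astype(np.uint8))
  for i in range(1,n):
    if st[i,4]>100:
        P=np.array([wpix2w(c,T,u,v,.048)[:2]*1000 for v,u in np.argwhere(l==i)],np.float32);r=cv2.minAreaRect(P);print(nm,st[i],np.round(r[0],1),np.round(r[1],1),round(r[2],1))
plan([.47,.225,.06],-90)
E
```

```text
eef_pos: [0.615, 0.1697, 0.0405]
contact_force: [-0.4, 0.2, -0.8]
eef_pos: [0.6154, 0.1698, 0.0411]
contact_force: [0.5, -0.0, 0.8]
opening: 0.7
eef_pos: [0.6201, 0.1704, 0.1716]
eef_pos: [0.614, 0.1696, 0.1592]
opening: 0.281
orange [165 157  41  21 748] [646.2 282.9] [16.1 38.4] 0.2
green [297 157  47  15 536] [646.8 168.3] [11.3 36.5] 0.1
t 47.0 head -90.0 q6 1.68 tilt [-0.004 -0.    -1.   ] pos [0.6139 0.1696 0.1587] open 0.193 F [-0.1 -0.2  0.3]
  turn ay total -0.0 | shift in current axes [ -55.4   98.7 -143.9] | in turned axes [ -55.4   98.7 -143.9]
```

```bash
python3 -m inch '[{"ax":0,"ay":0,"az":0,"x":-11,"y":0,"z":-34,"hand":1},{"ax":0,"ay":0,"az":0,"x":-11,"y":0,"z":-34,"hand":1},{"ax":0,"ay":0,"az":0,"x":-11,"y":0,"z":-34,"hand":1},{"ax":0,"ay":0,"az":0,"x":-11,"y":0,"z":-34,"hand":1},{"ax":0,"ay":0,"az":0,"x":-10,"y":0,"z":-33,"hand":1}]' 60 | grep -E "pos|open"
python3 -m inch '[{"ax":0,"ay":0,"az":0,"x":0,"y":0,"z":0,"hand":1},{"ax":0,"ay":0,"az":0,"x":0,"y":0,"z":0,"hand":1},{"ax":0,"ay":0,"az":0,"x":0,"y":35,"z":0,"hand":1},{"ax":0,"ay":0,"az":0,"x":0,"y":35,"z":0,"hand":1},{"ax":0,"ay":0,"az":0,"x":0,"y":30,"z":0,"hand":1}]' 60 | grep -E "pos|open"
python3 -m inch '[{"ax":0,"ay":0,"az":0,"x":0,"y":12,"z":0,"hand":1},{"ax":0,"ay":0,"az":0,"x":0,"y":0,"z":0,"hand":1},{"ax":0,"ay":0,"az":0,"x":0,"y":0,"z":0,"hand":1},{"ax":0,"ay":0,"az":0,"x":0,"y":0,"z":0,"hand":1}]' 60
python3 -m inch '[{"ax":0,"ay":0,"az":0,"x":0,"y":0,"z":8,"hand":1},{"ax":0,"ay":0,"az":0,"x":0,"y":0,"z":8,"hand":1},{"ax":0,"ay":0,"az":0,"x":0,"y":0,"z":8,"hand":1},{"ax":0,"ay":0,"az":0,"x":0,"y":0,"z":8,"hand":1},{"ax":0,"ay":0,"az":0,"x":0,"y":0,"z":8,"hand":1}]' 60 | grep -E "pos|force"
```

```text
eef_pos: [0.4435, 0.2238, 0.1589]
opening: -0.003
eef_pos: [0.4473, 0.2234, 0.0593]
opening: 0.0
time: 48.17
eef_pos: [0.4482, 0.224, 0.0505]
tcp_rot: [-0.499, 0.5, -0.501, 0.501]
contact_force: [-0.2, -0.9, 1.0]
opening: -0.002
eef_pos: [0.4872, 0.2238, 0.0493]
contact_force: [-1.7, -0.0, 1.6]
```

```bash
python3 -m inch '[{"ax":0,"ay":0,"az":0,"x":0,"y":0,"z":8,"hand":1},{"ax":0,"ay":0,"az":0,"x":0,"y":0,"z":8,"hand":1},{"ax":0,"ay":0,"az":0,"x":0,"y":0,"z":8,"hand":1},{"ax":0,"ay":0,"az":0,"x":0,"y":0,"z":8,"hand":1},{"ax":0,"ay":0,"az":0,"x":0,"y":0,"z":8,"hand":1}]' 60 | grep -E "pos|force"
python3 -m inch '[{"ax":0,"ay":0,"az":0,"x":0,"y":0,"z":8,"hand":1},{"ax":0,"ay":0,"az":0,"x":0,"y":0,"z":8,"hand":1},{"ax":0,"ay":0,"az":0,"x":0,"y":0,"z":8,"hand":1},{"ax":0,"ay":0,"az":0,"x":0,"y":0,"z":8,"hand":1},{"ax":0,"ay":0,"az":0,"x":0,"y":0,"z":8,"hand":1}]' 60 | grep -E "pos|force"
python3 -m inch '[{"ax":0,"ay":0,"az":0,"x":0,"y":0,"z":8,"hand":1},{"ax":0,"ay":0,"az":0,"x":0,"y":0,"z":8,"hand":1},{"ax":0,"ay":0,"az":0,"x":0,"y":0,"z":8,"hand":1},{"ax":0,"ay":0,"az":0,"x":0,"y":0,"z":5,"hand":1},{"ax":0,"ay":0,"az":0,"x":0,"y":0,"z":5,"hand":1}]' 60 | grep -E "pos|force"
python3 -m inch '[{"ax":0,"ay":0,"az":0,"x":0,"y":0,"z":4,"hand":1},{"ax":0,"ay":0,"az":0,"x":0,"y":0,"z":4,"hand":1},{"ax":0,"ay":0,"az":0,"x":0,"y":0,"z":2,"hand":1},{"ax":0,"ay":0,"az":0,"x":0,"y":0,"z":2,"hand":1},{"ax":0,"ay":0,"az":0,"x":0,"y":0,"z":2,"hand":1}]' 60 | grep -E "pos|force"
```

```text
eef_pos: [0.5269, 0.2236, 0.0486]
contact_force: [-1.2, -1.6, 2.0]
eef_pos: [0.5669, 0.2237, 0.0486]
contact_force: [-0.7, -0.8, 0.1]
eef_pos: [0.601, 0.2238, 0.0489]
contact_force: [-1.3, 0.1, 1.5]
eef_pos: [0.6143, 0.2238, 0.0489]
contact_force: [-1.3, -0.4, 0.8]
```

```bash
python3 -m inch '[{"ax":0,"ay":0,"az":0,"x":0,"y":0,"z":2,"hand":1},{"ax":0,"ay":0,"az":0,"x":0,"y":0,"z":2,"hand":1},{"ax":0,"ay":0,"az":0,"x":0,"y":0,"z":2,"hand":1},{"ax":0,"ay":0,"az":0,"x":0,"y":0,"z":2,"hand":1}]' 60 | grep -E "pos|force"
python3 -m inch '[{"ax":0,"ay":0,"az":0,"x":0,"y":0,"z":1.5,"hand":1},{"ax":0,"ay":0,"az":0,"x":0,"y":0,"z":1.5,"hand":1},{"ax":0,"ay":0,"az":0,"x":0,"y":0,"z":0,"hand":1}]' 60 | grep -E "pos|force"
python3 -m inch '[{"ax":0,"ay":0,"az":0,"x":0,"y":0,"z":1.5,"hand":1},{"ax":0,"ay":0,"az":0,"x":0,"y":0,"z":1.5,"hand":1},{"ax":0,"ay":0,"az":0,"x":0,"y":0,"z":0,"hand":1}]' 60 | grep -E "pos|force"
```

```text
eef_pos: [0.6184, 0.2238, 0.0488]
contact_force: [-17.2, -0.7, 12.1]
eef_pos: [0.6185, 0.2238, 0.0488]
contact_force: [-21.1, -2.3, 14.9]
eef_pos: [0.6186, 0.2238, 0.0488]
contact_force: [-28.2, -2.0, 21.1]
```

```bash
python3 -m inch '[{"ax":0,"ay":0,"az":0,"x":0,"y":0,"z":-10,"hand":1},{"ax":0,"ay":0,"az":0,"x":0,"y":0,"z":-20,"hand":1},{"ax":0,"ay":0,"az":0,"x":0,"y":0,"z":-30,"hand":1},{"ax":0,"ay":0,"az":0,"x":0,"y":-30,"z":-30,"hand":1},{"ax":0,"ay":0,"az":0,"x":0,"y":-40,"z":-20,"hand":1}]' 60 | grep -E "pos|force"
python3 -m inch '[{"ax":0,"ay":0,"az":0,"x":-20,"y":-40,"z":0,"hand":1},{"ax":0,"ay":0,"az":0,"x":-40,"y":-30,"z":0,"hand":1},{"ax":0,"ay":0,"az":0,"x":-40,"y":0,"z":0,"hand":1},{"ax":0,"ay":0,"az":0,"x":-40,"y":0,"z":0,"hand":1},{"ax":0,"ay":0,"az":0,"x":-40,"y":0,"z":0,"hand":1}]' 60 | grep -E "pos|force"
python3 -m inch '[{"ax":0,"ay":0,"az":0,"x":-30,"y":0,"z":0,"hand":-1},{"ax":0,"ay":0,"az":0,"x":0,"y":0,"z":0,"hand":-1},{"ax":0,"ay":0,"az":0,"x":0,"y":0,"z":0,"hand":-1},{"ax":0,"ay":0,"az":0,"x":0,"y":0,"z":0,"hand":-1}]' 60 | grep -E "pos|force"
python3 - <<'E'
from h import *
import pickle
c=read_camera("top");im=c["img"];g=im.mean(2).astype(int);a=pickle.load(open("top.pkl","rb"))["img"]
for col in (150,193,240):print(col,g[100:150,col].tolist())
for v in (114,118,122,126,131,136):print(v,"x at z.074",round(pix2w(c,193,v,.074)[0],4),"z.047",round(pix2w(c,193,v,.047)[0],4))
# differences elsewhere vs first picture
d=(np.abs(im.astype(int)-a).max(2)>35).astype(np.uint8);n,l,st,ce=cv2.connectedComponentsWithStats(d)
for i in range(1,n):
    if st[i,4]>12:print("diff",st[i])
E
```

```text
eef_pos: [0.5148, 0.2231, 0.1115]
contact_force: [0.7, 0.8, -0.5]
eef_pos: [0.5208, 0.3979, 0.1797]
contact_force: [-0.0, 0.4, -0.8]
eef_pos: [0.5202, 0.4255, 0.1775]
contact_force: [-0.4, -0.0, -0.7]
150 [177, 174, 174, 173, 175, 177, 177, 177, 176, 175, 175, 175, 175, 164, 120, 88, 96, 104, 105, 106, 103, 90, 61, 38, 33, 33, 38, 73, 124, 150, 154, 154, 154, 154, 153, 153, 154, 153, 153, 153, 153, 153, 152, 152, 152, 151, 151, 152, 151, 150]
193 [175, 175, 174, 177, 177, 177, 177, 177, 176, 177, 177, 178, 179, 175, 152, 108, 82, 95, 108, 112, 112, 107, 82, 54, 41, 39, 40, 50, 87, 131, 151, 154, 154, 155, 155, 154, 150, 135, 126, 120, 113, 110, 133, 150, 154, 154, 153, 153, 153, 153]
240 [170, 171, 170, 171, 171, 171, 172, 172, 172, 173, 172, 172, 172, 173, 165, 134, 94, 92, 104, 111, 114, 116, 109, 79, 51, 42, 42, 43, 62, 108, 145, 159, 161, 161, 162, 162, 163, 162, 162, 162, 162, 163, 162, 162, 162, 163, 161, 162, 162, 163]
114 x at z.074 0.6882 z.047 0.6963
118 x at z.074 0.6785 z.047 0.6863
122 x at z.074 0.6689 z.047 0.6764
126 x at z.074 0.6592 z.047 0.6665
131 x at z.074 0.6472 z.047 0.6541
136 x at z.074 0.6353 z.047 0.6418
diff [ 122  115  143   86 9003]
diff [   0  122   79  278 8548]
diff [306 125  18  14 127]
diff [312 134  19  14 130]
diff [321 146   9  11  64]
diff [328 157   7   4  14]
diff [309 190  17  15 127]
diff [314 199  20  25 211]
diff [419 230   5  11  19]
diff [431 234   4   9  16]
```

Run:
```python
from h import *
import pickle
for c in (pickle.load(open("top.pkl","rb")),read_camera("top")):
    h=cv2.cvtColor(c["img"],cv2.COLOR_RGB2HSV);m=(h[...,0]>22)&(h[...,0]<36)&(h[...,1]>150)&(h[...,2]>110);m[:, :400]=0;m[:200]=0
    v,u=np.nonzero(m);k=u>427;print(len(u),u.mean(),v.mean(),u.min(),u.max(),v.min(),v.max(),"cap",u[k].mean(),v[k].mean())
    r=((h[...,0]<6)|(h[...,0]>174))&(h[...,1]>150);r[:, :390]=0;r[:,420:]=0;r[:120]=0;r[150:]=0;v,u=np.nonzero(r);print("knob",len(u),u.mean(),v.mean())
```

```text
120 427.5416666666667 235.875 420 437 229 243 cap 432.25925925925924 236.16666666666666
knob 97 402.49484536082474 135.36082474226805
117 428.37606837606836 236.71794871794873 421 438 230 243 cap 432.45762711864404 236.76271186440678
knob 97 402.35051546391753 135.5257731958763
```

```bash
python3 -c "
from plant import sign_off,get_state
print(get_state()['time']);print(sign_off())"
```

```text
52.35
the job is handed in; nothing more can be done
None
```

I finished every step in the order asked and handed the job in at 52 s; no verdict came back.

**What I did**
- **Nest and clamp:** I laid the orange pack in the nest with its band towards the clamp and shut the clamp on it.
- **Seam:** I traced it with the pen from the blue dot round both corners to the far end at about 15 mm/s.
- **Pen and clamp:** I stood the pen back in its stand and swung the clamp open again.
- **Drawer:** I laid the orange pack and the one green pack present flat in the drawer, then pushed it shut. The green pack had been knocked about 3 cm aside during the run, so I measured it again before picking it up.

**What the checks showed**
- **Trace:** the tool stayed within about 0.7 mm of the seam's measured position. Its height stayed within about half a millimetre throughout. The nib was pushed in about 4–5 mm by tool height, and the force readings, which are noisy, suggest nearer 4 mm. I did not read the nib directly.
- **Clamp:** the knob is back at the same pixel position it had at the start, so the clamp is fully open.
- **Pen:** it stands upright, within about 1 pixel (roughly 2 mm) of where it began.
- **Packs:** before the drawer closed, both bands measured flat and square to the drawer.
- **Drawer:** it came to a hard stop after about 143 mm of travel, with its front panel against the unit. I last pressed with about 28 N along x (35 N in all).
- **Other things:** comparing the last overhead picture with the first showed no change to anything not part of the job.

One figure disagreed: the wrist camera read about 1 mm to the side of the arm's own position. I corrected for this during the trace.

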